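# Set glued cartridges to cure level

## Robot

A 6-joint arm with a two-finger parallel gripper is mounted at the origin on the work surface. World frame = base frame: x ahead of the robot, y to its left, z up, the work surface at z = 0. Lengths are in m, angles in degrees, forces in N, time in s.
With the tool pointing down it reaches from about 0.325 to 0.775 m from the base axis. Payload 5.5 kg.
Tool frame: the origin (TCP) lies between the finger pads; the fingertips stand 22 mm ahead of it and the grasp point (between the pads) lies 3 mm ahead of it (ctrl.tip_extent is the distance from the TCP to the fingertips, in m); z points along the fingers, y is the line along which they close (so a half turn about z gives the same grasp; the last joint's range is limited). The gripper opens to 88 mm and grips with 3 to 60 N. Pads are 20 mm wide; open, the fingers measure 115 mm over their backs; the gripper's body (75 mm by 178 mm) begins 61 mm behind the grasp point.
Start: joints at [73.642, 5.22, 70.514, -0, 104.267, -3.249], TCP at [0.136, 0.584, 0.245] pointing down, gripper open.
Joint ranges: [-164.24, 164.24], [-49.07, 125.15], [9.68, 141.18], [-86.29, 266.29], [3.28, 154.24], [-151.56, 151.56]. Speed limits (degrees/s): [147.25, 147.25, 172.46, 180, 180, 180].

## Interface

Orientations are given as a 3x3 rotation matrix whose columns are the frame's x, y, z axes.
In Python, from bench import ctrl gives the robot as it stands.
- The arm moves only by the tool apply_moves, never from a script. Its argument "plan" is a list of rows, each an object of numbers: "x", "y", "z": the shift along the world's x, y, z normalised to -1 to 1, where 1 is 0.03 m; "turn": the turn about the world's z normalised to -1 to 1, where 1 is 180 degrees; "claw": the opening, from 0 (shut) to 1 (fully open). A call has 1 to 12 rows; each row shifts and turns the commanded pose from where the row before left it; what a row does not reach is not made up. A row lasts 1/10 s, in which the tool goes at most 50 mm and 8.59 degrees, less where a joint would pass 70% of its speed; a pose out of reach is approached as far as the arm can. A call with a number of a shift or a turn outside -1 to 1 is refused whole. A call with a gripper value outside its range is refused whole. The fingers move at their own pace and stop on an object; "newtons" is the grip in N (left out, the last holds). Time passes only in rows, so rows that do not move let the fingers close. It gives the time, the measured TCP pose, the force, the opening and the grip force at its end, in the units of the state.
- ctrl.read_state(): the state, without advancing time (a new reading comes with each control period).
- ctrl.snapshot(name): name is "scene" or "top" or "wrist"; returns a dict with "image" (480x640x3 uint8, red, green, blue), "range_z" (480x640 float32, m along the optical axis (not along the pixel's ray), 0 where there is no reading), "fx", "fy", "cx", "cy" (pixels), "camera_from_world" (4x4, takes a point from world to camera coordinates); the wrist camera has in their place "tool_from_camera" (4x4, takes a point from camera to tool coordinates, whose origin is the TCP and whose axes are the flange's). Camera axes: x right, y down, z forward; pixel columns grow to the right and rows downward; lengths in m; the calibration is good to about 2 mm. A picture is of the moment at which its call begins: read the wrist's pose just before it.
- ctrl.sign_off(): hands the job in; it is judged then, once.
The state is a dict: "time_s": time; "q": joint angles; "qvel": joint speeds; "joint_efforts": joint torques, N m; "position": TCP position; "tcp_rot": TCP orientation; "wrist_force": force on the tool from outside, world axes, zero at the start; "ft_torque": the same for the moment, N m; "grip_width": finger opening in m; "grip_force": force on a finger pad.
Only numpy, scipy, OpenCV 4.12 (cv2) and the standard library are available. Lean on these libraries where they do the work, as an engineer would, in place of code of your own. Each camera call takes 0.05 s, during which the arm holds its last target. There are 200 camera calls.

## Task

Lay every headshell lying on the marble in its own bay of the open walnut tray on the levelling stand, flat on its cartridge as it lies now, then swing the clear cover fully shut and only then turn the brass turnbutton a quarter turn so that it lies square across the cover's near edge. Last of all turn the two black foot knobs until the platform is level to about half a degree, both red needles on their white marks. Leave the other things on the table where they are.

Things in the scene. Friction and masses are not known exactly. Their poses are not given: they have to be found in the camera images.
- stand: Fixed dark steel base plate of the levelling stand, 220 x 440 x 12 mm, turned up to 10 degrees. x points away from the robot (turnbutton on the near side, cover hinge on the far side), y left. Origin on the table under the tray's middle. The aluminium platform above it rests on a rear pivot at x +65, z 30 and on two footscrews at x -60, y +158 and -158.
- tray_floor (a point): Centre of the tray floor (42 mm up when level); platform axes (z its normal, x away from the robot, y left). Walnut tray inside 84 (x) x 178 (y) mm; side walls 5 thick, 11 high, end walls (near, far) 9 thick, 22 high. Three dividers along x, 6 thick, 11 high, at y 0, +46, -46 make four bays, centres y -69, -23, +23, +69, about 40 wide, each for one headshell lying along x, either way round.
- corner_left (a joint): Tilt of the platform at its left front corner, rad: 0 when that corner is as high as the rear pivot, positive when higher (it turns about the line from the pivot to the right foot). The platform is level when corner_left and corner_right are both 0. Range -0.075 to 0.075; stays as set.
- corner_right (a joint): The same for the right front corner (it turns about the line from the pivot to the left foot).
- cover (a joint): Opening angle of the clear cover, rad: 0 shut, about 1.8 when it stands open behind the tray. Stiff hinge: it stays at any angle; about 2 N at its free edge moves it. It cannot go below 0.
- cover_hinge (a point): Middle of the cover's hinge line at the tray's far rim: x +52, z +12 mm from tray_floor, platform axes. The cover is a clear shallow box open below, 104 (hinge to near edge) x 190 mm, outer top 18 mm over the hinge line, walls 3, orange stripes on three top edges. The axes turn with the cover: shut, they are the platform's; it reaches from the hinge along -x, outer top at z +18.
- cover_edge (a point): Middle of the cover's free edge, on its outer top (x -104, z +18 mm from cover_hinge in the cover's own axes, which turn with it).
- turnbutton (a joint): Angle of the brass turnbutton, rad, counterclockwise from above: near 0 its bar lies along the platform's y, clear of the cover; at +1.57 or -1.57 it lies along x with one end 12 mm over the near edge of the shut cover. Turns either way to 1.9; stays as set, light (0.04 N m).
- turnbutton_grip (a point): Top centre of the turnbutton, on its axis, 72 mm on the near side of tray_floor (x -72, z +58 in the platform's axes). Bar 64 x 14 x 8 mm; on it a grip fin 42 long, 12 wide, 18 high (its top is this point). The point's axes are the turnbutton's, as turned: the bar lies along the point's x.
- knob_left_top (a point): Top centre of the left (+y of the stand) foot knob: a black ribbed knob, 38 mm across, 30 high, upright axis, at x -60, y +158 in the stand's axes, top 90 mm above the table. Clockwise from above raises the left front corner of the platform, by 0.02 rad of corner_left per rad of knob; turns 3.2 rad either way from level, stays as set, 0.1 N m. The knob does not rise.
- knob_right_top (a point): Top centre of the right (-y of the stand) foot knob: a black ribbed knob, 38 mm across, 30 high, upright axis, at x -60, y -158 in the stand's axes, top 90 mm above the table. Clockwise from above raises the right front corner of the platform, by 0.02 rad of corner_right per rad of knob; turns 3.2 rad either way from level, stays as set, 0.1 N m. The knob does not rise but leans up to 3 degrees.
- needle_left (a joint): Red needle (22 mm) on the round black tilt gauge, 38 mm across, on the base at x -91, y +197 in the stand's axes: 12 times corner_left, clockwise from above positive; at 0 it points at the white mark on the gauge's near side and that corner is level.
- needle_right (a joint): Red needle (22 mm) on the round black tilt gauge, 38 mm across, on the base at x -91, y -197 in the stand's axes: 12 times corner_right, clockwise from above positive; at 0 it points at the white mark on the gauge's near side and that corner is level.
- headshell_1: Loose aluminium headshell with a glued red cartridge block under it; may be absent (None). 68 long, 20 wide, 24 high, 28 to 49 g. Origin: centre of the block's underside, z up. Plate x -26 to +26, z 19 to 24, over a block 32 x 20 x 19; sides flush, 20 mm apart along y, to pinch there. Neck 8 mm thick from x -26 to -42.
- headshell_2: Loose aluminium headshell with a glued blue cartridge block under it; may be absent (None). 68 long, 20 wide, 24 high, 28 to 49 g. Origin: centre of the block's underside, z up. Plate x -26 to +26, z 19 to 24, over a block 32 x 20 x 19; sides flush, 20 mm apart along y, to pinch there. Neck 8 mm thick from x -26 to -42.
- headshell_3: Loose aluminium headshell with a glued green cartridge block under it; may be absent (None). 68 long, 20 wide, 24 high, 28 to 49 g. Origin: centre of the block's underside, z up. Plate x -26 to +26, z 19 to 24, over a block 32 x 20 x 19; sides flush, 20 mm apart along y, to pinch there. Neck 8 mm thick from x -26 to -42.
- headshell_4: Loose aluminium headshell with a glued black cartridge block under it; may be absent (None). 68 long, 20 wide, 24 high, 28 to 49 g. Origin: centre of the block's underside, z up. Plate x -26 to +26, z 19 to 24, over a block 32 x 20 x 19; sides flush, 20 mm apart along y, to pinch there. Neck 8 mm thick from x -26 to -42.
- gauge: Bystander: black plastic stylus gauge, loose, 24 x 62 x 11 mm, among the headshells. Origin under its centre.
- cup: Bystander: stainless cup, 72 mm across, 85 high, loose.
- clear_box: Bystander: clear polycarbonate box, 100 x 120 x 49 mm, loose.
- record_weight: Bystander: brass record weight, 74 mm across, 45 high, loose.
- screw_jar: Bystander: small jar with white cap, 44 mm across, 55 high, loose.
- record_brush: Bystander: wooden record brush, 30 x 90 x 30 mm, loose.

How it is judged:
By the outcome, as a careful person would: the job done as asked, in the order asked, and still so for the second after the job is handed in, with the robot touching nothing.
Of headshell_1, headshell_2, headshell_3, headshell_4 only 2 to 4 are there at a start; the rules pass over those that are not, and their reading is None.
At some moment in a run one of headshell_1, headshell_2, headshell_3, headshell_4 may be knocked a few centimetres aside while the robot is not near it.
It also fails if it takes over 210 s, if anything falls off the work surface, if the arm or the gripper's body presses on something with over 40 N, if the wrist force passes 120 N, or if a joint passes its speed limit or range.

## Working session

There is one attempt and no reset: what is moved stays moved. The work goes in short steps, Python scripts to look and compute and a tool call to move; the robot and the scene stay as the last step left them, time stands still between calls to the robot, and variables do not carry over. Pictures are saved under pics/ and viewed, at most 14 in all, crops included, and the job is handed in when it is done.

Besides the shell and the picture viewer there is one more tool, called after ">>>" as a command line: name --argument value ..., lists and objects as JSON in quotes. apply_moves: Moves the arm, as the interface text tells. Its arguments: {"type":"object","properties":{"plan":{"type":"array","items":{"type":"object","properties":{"x":{"type":"number","minimum":-1,"maximum":1},"y":{"type":"number","minimum":-1,"maximum":1},"z":{"type":"number","minimum":-1,"maximum":1},"turn":{"type":"number","minimum":-1,"maximum":1},"claw":{"type":"number"}}}},"newtons":{"type":"number"}},"required":["plan"]}

```bash
mkdir -p pics; ls
cat > h.py <<'E'
import numpy as np, cv2
from bench import ctrl
def snap(n, save=None):
    st=ctrl.read_state(); s=ctrl.snapshot(n)
    if n=="wrist":
        T=np.eye(4);T[:3,:3]=np.array(st["tcp_rot"]);T[:3,3]=st["position"]
        W=T@np.array(s["tool_from_camera"])
    else: W=np.linalg.inv(np.array(s["camera_from_world"]))
    s["W"]=W
    z=s["range_z"]; v,u=np.mgrid[:480,:640]
    P=np.stack([(u-s["cx"])/s["fx"]*z,(v-s["cy"])/s["fy"]*z,z],-1)
    s["P"]=P@W[:3,:3].T+W[:3,3]; s["P"][z==0]=np.nan
    if save: cv2.imwrite(f"pics/{save}.png",s["image"][...,::-1]); np.savez(f"pics/{save}.npz",P=s["P"],im=s["image"],W=W,K=[s["fx"],s["fy"],s["cx"],s["cy"]])
    return s
def px(s,p):
    c=np.linalg.inv(s["W"])@np.append(p,1); return s["fx"]*c[0]/c[2]+s["cx"],s["fy"]*c[1]/c[2]+s["cy"]
E
python3 -c "
from h import *
for n in('top','scene','wrist'):
  s=snap(n,n+'0');print(n,s['W'].round(3).tolist(),s['fx'])
print(ctrl.read_state())"
```

```text
pics
top [[-0.021, -0.995, 0.095, 0.39], [-1.0, 0.021, -0.003, 0.047], [0.001, -0.095, -0.995, 1.41], [0.0, 0.0, 0.0, 1.0]] 498.95734432546504
scene [[0.783, 0.482, -0.393, 1.097], [0.622, -0.62, 0.477, -0.662], [-0.014, -0.618, -0.786, 1.26], [0.0, 0.0, 0.0, 1.0]] 587.853679188995
wrist [[0.227, 0.935, 0.272, 0.062], [0.974, -0.217, -0.065, 0.602], [-0.002, 0.279, -0.96, 0.384], [0.0, 0.0, 0.0, 1.0]] 416.8082497227096
{'time_s': 0.15, 'q': array([ 7.36422862e+01,  5.25332077e+00,  7.05647687e+01, -9.92792538e-04,
        1.04266625e+02, -3.24956465e+00]), 'qvel': array([-0.03535641, -0.19624542, -0.26818043,  0.04591264,  0.01565391,
       -0.01584121]), 'joint_efforts': array([ 9.06301575e-04, -4.47044992e+01, -4.06908059e+01,  6.98673259e-02,
        2.75292958e-02, -1.04625592e-04]), 'position': array([0.1360377 , 0.58418388, 0.24377777]), 'tcp_rot': array([[-9.73942742e-01,  2.26793685e-01, -4.00296754e-04],
       [ 2.26794028e-01,  9.73941704e-01, -1.42343459e-03],
       [ 6.70397272e-05, -1.47712870e-03, -9.99998907e-01]]), 'wrist_force': array([ 0.41341263,  0.54715139, -0.15999822]), 'ft_torque': array([ 0.00672262,  0.00593822, -0.02063424]), 'grip_force': 0.0, 'grip_width': 0.08793551573725514}
```

View pics/top0.png

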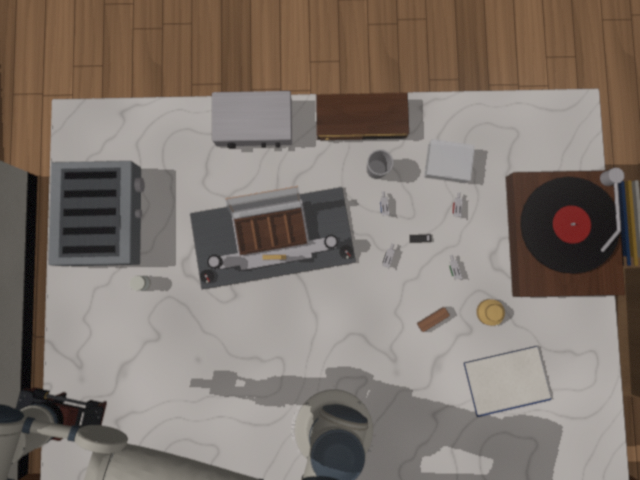

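View pics/scene0.png

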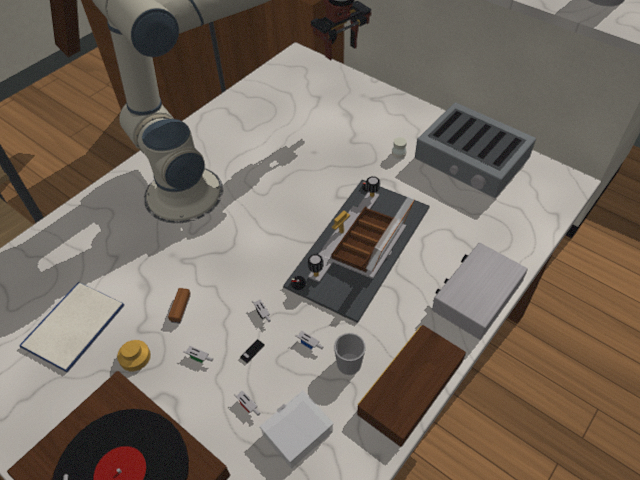

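Top view: four headshells near (385,204), (458,206), (391,257), (456,267); stylus gauge at (421,238); the stand is centred near (272,237), with knobs at (214,262) and (331,242) and the cover open on the far side.

```bash
cat > m.py <<'E'
from h import *
d=np.load('pics/top0.npz');P=d['P']
v,u=np.mgrid[:480,:640]
for n,(a,b) in dict(blue=(385,204),red=(458,206),blk=(391,257),grn=(456,267),gauge=(421,238),cup=(379,163),box=(450,161),brush=(433,320),wt=(490,312)).items():
    w=P[b-22:b+23,a-22:a+23].reshape(-1,3); w=w[(w[:,2]>.007)]
    c=w[:,:2].mean(0); C=np.cov((w[:,:2]-c).T); e,V=np.linalg.eigh(C)
    print(n,len(w),c.round(3),'maxz',np.nanmax(w[:,2]).round(3),'ax',np.degrees(np.arctan2(V[1,1],V[0,1])).round(0),(e**.5).round(4))
# knobs
K=[]
for a,b in((214,262),(331,242)):
    w=P[b-12:b+13,a-12:a+13].reshape(-1,3); w=w[(w[:,2]>.083)&(w[:,2]<.1)]
    K.append(w.mean(0)); print('knob',len(w),w.mean(0).round(3),w.min(0).round(3),w.max(0).round(3))
# base plate
m=(P[...,2]>.006)&(P[...,2]<.02)&(u>180)&(u<370)&(v>180)&(v<300)
m=cv2.morphologyEx(m.astype(np.uint8),cv2.MORPH_OPEN,np.ones((3,3)))>0
r=cv2.minAreaRect(P[m][:,:2].astype(np.float32));print('base',r)
dk=K[0]-K[1];print('knob dist',np.linalg.norm(dk[:2]),'yaw',np.degrees(np.arctan2(-dk[0],dk[1])))
E
python3 m.py
```

```text
blue 180 [ 0.619 -0.158] maxz 0.032 ax -177.0 [0.0148 0.0208]
red 195 [ 0.608 -0.365] maxz 0.031 ax 175.0 [0.0168 0.0227]
blk 201 [ 0.474 -0.172] maxz 0.032 ax 137.0 [0.0134 0.0318]
grn 188 [ 0.433 -0.348] maxz 0.032 ax -164.0 [0.0128 0.0195]
gauge 129 [ 0.52  -0.258] maxz 0.018 ax 86.0 [0.0153 0.0237]
cup 506 [ 0.729 -0.143] maxz 0.093 ax 153.0 [0.0199 0.0225]
box 1726 [ 0.732 -0.341] maxz 0.059 ax 68.0 [0.0311 0.0355]
brush 408 [ 0.296 -0.28 ] maxz 0.038 ax 119.0 [0.0124 0.0265]
wt 621 [ 0.313 -0.438] maxz 0.052 ax 132.0 [0.0193 0.0211]
knob 167 [0.463 0.309 0.09 ] [0.444 0.29  0.083] [0.482 0.329 0.097]
knob 159 [ 0.51  -0.002  0.09 ] [ 0.491 -0.019  0.084] [0.528 0.016 0.097]
base ((0.5319857597351074, 0.1603858768939972), (0.22018668055534363, 0.4398501217365265), 8.829967498779297)
knob dist 0.31416369908527747 yaw 8.601142626045105
```

```bash
python3 -c "
import cv2
a=cv2.imread('pics/top0.png')
cv2.imwrite('pics/crop0.png',cv2.resize(a[170:300,180:490],None,fx=2.58,fy=2.58,interpolation=cv2.INTER_CUBIC))"
```

```text
(no output)
```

View pics/crop0.png

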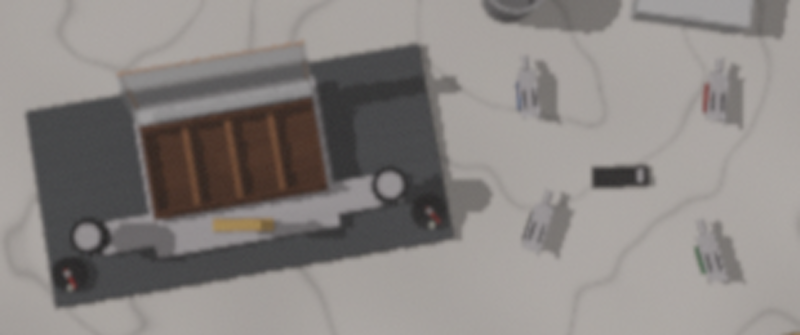

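The crop shows bays empty, the cover open on the far side, the brass bar along y, needles on both gauges visible, four headshells each with heads towards the robot. Base, knob and headshell sizes agree. Now go overhead for an accurate wrist view.

>>> apply_moves --plan '[{"x": 0.6,"y": -0.9,"z": 0.4,"turn": 0.005,"claw": 1},{"x": 0.6,"y": -0.9,"z": 0.4,"turn": 0.005,"claw": 1},{"x": 0.6,"y": -0.9,"z": 0.4,"turn": 0.005,"claw": 1},{"x": 0.6,"y": -0.9,"z": 0.4,"turn": 0.005,"claw": 1},{"x": 0.6,"y": -0.9,"z": 0.4,"turn": 0.005,"claw": 1},{"x": 0.6,"y": -0.9,"z": 0.4,"turn": 0.005,"claw": 1},{"x": 0.6,"y": -0.9,"z": 0.4,"turn": 0.005,"claw": 1},{"x": 0.6,"y": -0.9,"z": 0.4,"turn": 0.005,"claw": 1},{"x": 0.6,"y": -0.9,"z": 0.4,"turn": 0.005,"claw": 1},{"x": 0.6,"y": -0.9,"z": 0.2,"turn": 0.005,"claw": 1}]'

```text
time_s: 1.15
position: [0.3166, 0.3132, 0.3596]
tcp_rot: [[-0.997, 0.071, 0.001], [0.071, 0.997, 0.001], [-0.001, 0.001, -1.0]]
wrist_force: [0.8, 0.6, -0.6]
grip_width: 0.0878
grip_force: 0.0
```

>>> apply_moves --plan '[{"x": 0.7,"y": -0.9,"turn": 0.005},{"x": 0.7,"y": -0.9,"turn": 0.005},{"x": 0.7,"y": -0.9,"turn": 0.005},{"x": 0.7,"y": -0.9,"turn": 0.005},{"x": 0.7,"y": -0.9,"turn": 0.002},{"x": 0.7,"y": -0.9},{"x": 0.7,"y": -0.9},{"x": 0.5,"y": -0.9},{"x": 0.3},{},{},{}]'

```text
validation failed for argument at $.pl...
```

```bash
python3 -c "
from h import *
s=snap('wrist','w1');st=ctrl.read_state();print(st['time_s'],st['position'],st['q'].round(1))"
```

```text
1.2 [0.3186735  0.31039482 0.36055157] [ 40.  -15.2  77.8  -0.2 117.3 -45.9]
```

View pics/w1.png

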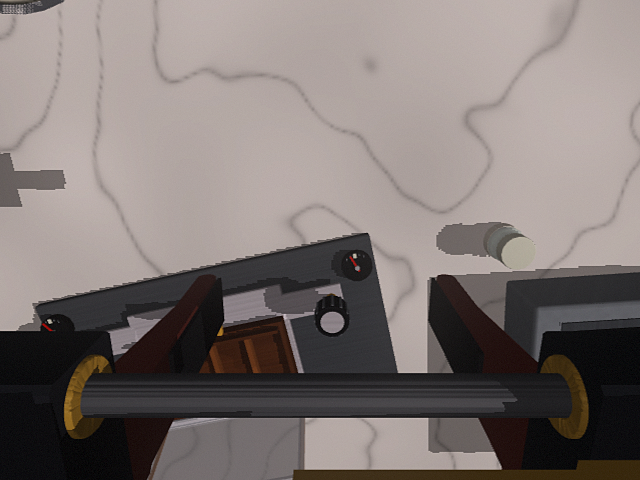

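The wrist view is upside down (towards robot = up); left knob at (332,318), left gauge at (355,265), the lower part is hidden by the gripper. The second move was refused, likely for empty rows; redo with zeros.

>>> apply_moves --plan '[{"x": 0.9,"y": -0.9,"z": 0,"turn": 0.004,"claw": 1},{"x": 0.9,"y": -0.9,"z": 0,"turn": 0.004,"claw": 1},{"x": 0.9,"y": -0.9,"z": 0,"turn": 0.004,"claw": 1},{"x": 0.9,"y": -0.9,"z": 0,"turn": 0.004,"claw": 1},{"x": 0.9,"y": -0.9,"z": 0,"turn": 0.004,"claw": 1},{"x": 0.9,"y": -0.9,"z": 0,"turn": 0.003,"claw": 1},{"x": 0.9,"y": -0.9,"z": 0,"turn": 0,"claw": 1},{"x": 0.9,"y": -0.5,"z": 0,"turn": 0,"claw": 1},{"x": 0,"y": 0,"z": 0,"turn": 0,"claw": 1},{"x": 0,"y": 0,"z": 0,"turn": 0,"claw": 1},{"x": 0,"y": 0,"z": 0,"turn": 0,"claw": 1}]'

```text
time_s: 2.3
position: [0.5314, 0.1111, 0.3589]
tcp_rot: [[-1.0, -0.001, 0.0], [-0.001, 1.0, 0.0], [-0.0, 0.0, -1.0]]
wrist_force: [1.1, -0.4, 0.5]
grip_width: 0.088
grip_force: 0.0
```

```bash
python3 -c "
from h import *
s=snap('wrist','w2');st=ctrl.read_state();print(st['time_s'],st['position'],st['q'].round(1))"
```

```text
2.35 [0.53131496 0.1112492  0.35918143] [  8.2  -0.5  64.6   0.  115.9 -81.9]
```

View pics/w2.png

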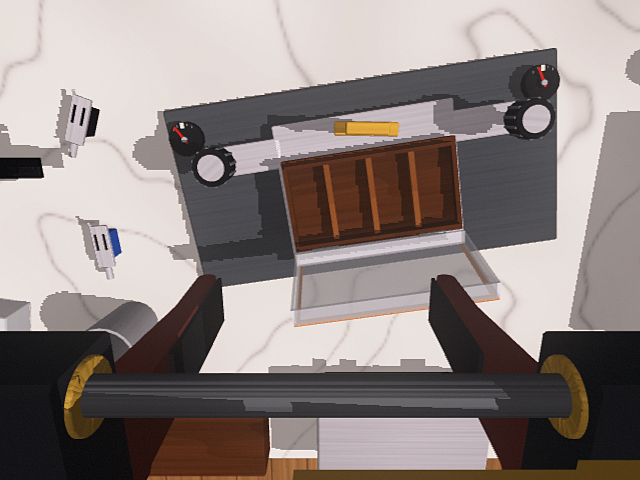

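Clear view: tray corners (283,160),(457,137),(463,230),(296,250); knobs (213,166),(536,118); gauges (186,138),(540,82); black headshell (77,120), blue (103,245).

```bash
cat > m2.py <<'E'
from h import *
d=np.load('pics/w2.npz');P=d['P'];im=d['im'];v,u=np.mgrid[:480,:640]
K=[]
for a,b in((536,118),(213,166)):
    m=(np.hypot(u-a,v-b)<30)&(abs(P[...,2]-.09)<.006)
    w=P[m];r=cv2.minEnclosingCircle(w[:,:2].astype(np.float32));K.append(np.array(r[0]));print('knob',r,w.mean(0).round(4),len(w))
dk=K[0]-K[1];yaw=np.arctan2(-dk[0],dk[1]);print('dist',np.hypot(*dk),'yaw',np.degrees(yaw))
R=np.array([[np.cos(yaw),-np.sin(yaw)],[np.sin(yaw),np.cos(yaw)]])
O=(K[0]+K[1])/2+R@[.06,0];print('origin',O)
L=P.copy();L[...,:2]=(P[...,:2]-O)@R
# floor heights by bay
for y in(-.069,-.023,.023,.069):
    m=(abs(L[...,0])<.03)&(abs(L[...,1]-y)<.012)&(L[...,2]<.06);w=L[m]
    print('bay',y,len(w),np.median(w,0).round(4),)
m=(abs(L[...,0])<.035)&(L[...,2]<.049)&(L[...,2]>.034)&(abs(L[...,1])<.085);w=L[m]
A=np.c_[w[:,:2],np.ones(len(w))];c,*_=np.linalg.lstsq(A,w[:,2],rcond=None);print('floor plane',c)
# dividers: points above plane 8..14
h=L[...,2]-(L[...,0]*c[0]+L[...,1]*c[1]+c[2])
m=(abs(L[...,0])<.035)&(h>.008)&(h<.014)&(abs(L[...,1])<.11)
ys=L[m][:,1];hist,e=np.histogram(ys,bins=np.arange(-.11,.11,.002));print([(e[i].round(3),hist[i]) for i in range(len(hist)) if hist[i]>15])
m=(abs(L[...,1])<.08)&(h>.018)&(h<.026)&(abs(L[...,0])<.07)
xs=L[m][:,0];hist,e=np.histogram(xs,bins=np.arange(-.07,.07,.002));print([(e[i].round(3),hist[i]) for i in range(len(hist)) if hist[i]>15])
# turnbutton
m=(im[...,0]>150)&(im[...,2]<90)&(np.hypot(u-365,v-128)<50);w=L[m];print('tb',w.mean(0),w.min(0),w.max(0),cv2.minAreaRect(w[:,:2].astype(np.float32)))
# headshells
for n,(a,b) in dict(blk=(77,120),blue=(103,245)).items():
    m=(np.hypot(u-a,v-b)<45)&(P[...,2]>.018)&(P[...,2]<.03)&(im.min(-1)>90);w=P[m]
    print(n,len(w),w.mean(0).round(4),cv2.minAreaRect(w[:,:2].astype(np.float32)))
E
python3 m2.py
```

```text
knob ((0.4623333215713501, 0.3092661201953888), 0.020666856318712234) [0.4621 0.3078 0.0901] 1397
knob ((0.5094290971755981, -0.0018544499762356281), 0.02035093866288662) [ 0.5087 -0.001   0.0901] 1234
dist 0.31466493491280906 yaw 8.607780009022044
origin [0.54520537 0.16268601]
bay -0.069 1113 [-0.0006 -0.069   0.0378]
bay -0.023 1131 [-0.0006 -0.023   0.0383]
bay 0.023 1150 [-0.0006  0.0231  0.0387]
bay 0.069 1169 [-0.0005  0.069   0.0392]
floor plane [0.03529647 0.0090821  0.03907505]
[(np.float64(-0.096), np.int64(30)), (np.float64(-0.094), np.int64(110)), (np.float64(-0.092), np.int64(112)), (np.float64(-0.09), np.int64(44)), (np.float64(-0.05), np.int64(82)), (np.float64(-0.048), np.int64(115)), (np.float64(-0.046), np.int64(113)), (np.float64(-0.044), np.int64(32)), (np.float64(-0.004), np.int64(93)), (np.float64(-0.002), np.int64(118)), (np.float64(0.0), np.int64(112)), (np.float64(0.002), np.int64(31)), (np.float64(0.042), np.int64(108)), (np.float64(0.044), np.int64(119)), (np.float64(0.046), np.int64(117)), (np.float64(0.048), np.int64(31)), (np.float64(0.088), np.int64(127)), (np.float64(0.09), np.int64(123)), (np.float64(0.092), np.int64(87))]
[(np.float64(-0.048), np.int64(182)), (np.float64(-0.046), np.int64(302)), (np.float64(-0.044), np.int64(126)), (np.float64(0.04), np.int64(309)), (np.float64(0.042), np.int64(254)), (np.float64(0.044), np.int64(105)), (np.float64(0.066), np.int64(106))]
tb [nan nan nan] [nan nan nan] [nan nan nan] ((nan, nan), (0.0, 0.0), 0.0)
blk 1008 [ 0.4693 -0.1632  0.0238] ((0.4709523916244507, -0.1650790572166443), (0.022103924304246902, 0.07339540123939514), 70.57647705078125)
blue 805 [ 0.6155 -0.1564  0.0236] ((0.6175264120101929, -0.1569053828716278), (0.07359542697668076, 0.020931581035256386), 4.195576190948486)
```

>>> apply_moves --plan '[{"x": 0.5,"y": -0.9,"z": -0.5,"turn": 0,"claw": 1},{"x": 0.5,"y": -0.9,"z": -0.5,"turn": 0,"claw": 1},{"x": 0.5,"y": -0.9,"z": -0.5,"turn": 0,"claw": 1},{"x": 0.5,"y": -0.9,"z": -0.5,"turn": 0,"claw": 1},{"x": 0.5,"y": -0.9,"z": -0.5,"turn": 0,"claw": 1},{"x": 0.5,"y": -0.9,"z": 0,"turn": 0,"claw": 1},{"x": 0.5,"y": -0.9,"z": 0,"turn": 0,"claw": 1},{"x": 0.5,"y": -0.9,"z": 0,"turn": 0,"claw": 1},{"x": 0.2,"y": -0.9,"z": 0,"turn": 0,"claw": 1},{"x": 0,"y": -0.9,"z": 0,"turn": 0,"claw": 1},{"x": 0,"y": -0.9,"z": 0,"turn": 0,"claw": 1},{"x": 0,"y": -0.9,"z": 0,"turn": 0,"claw": 1}]'

```text
time_s: 3.55
position: [0.658, -0.2132, 0.2845]
tcp_rot: [[-1.0, -0.002, 0.001], [-0.002, 1.0, -0.0], [-0.001, -0.0, -1.0]]
wrist_force: [0.3, -0.7, 0.5]
grip_width: 0.0882
grip_force: 0.0
```

>>> apply_moves --plan '[{"x": 0,"y": -0.5,"z": 0,"turn": 0,"claw": 1},{"x": 0,"y": 0,"z": 0,"turn": 0,"claw": 1},{"x": 0,"y": 0,"z": 0,"turn": 0,"claw": 1}]'

```text
time_s: 3.85
position: [0.6582, -0.2274, 0.2839]
tcp_rot: [[-1.0, -0.001, 0.0], [-0.001, 1.0, 0.001], [-0.0, 0.001, -1.0]]
wrist_force: [0.2, 0.2, 0.3]
grip_width: 0.0874
grip_force: 0.0
```

```bash
python3 -c "
from h import *
s=snap('wrist','w3');st=ctrl.read_state();print(st['time_s'],st['position'],st['q'].round(1))"
```

```text
3.9 [ 0.65829577 -0.22706392  0.28406228] [ -21.8   21.9   47.2    0.   110.9 -111.9]
```

View pics/w3.png

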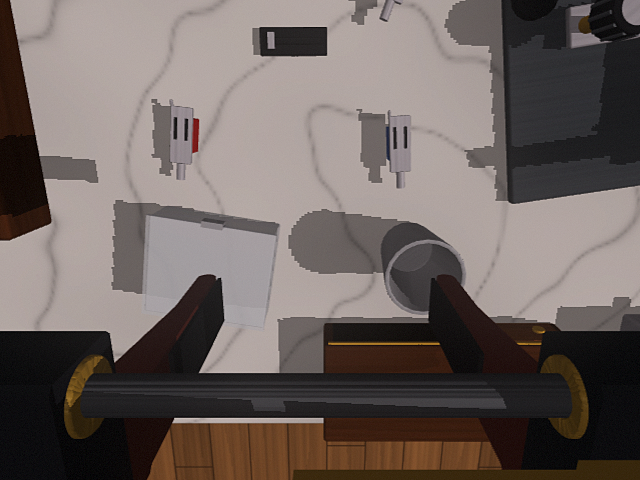

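w3 shows red headshell at (182,138), blue at (399,142), neck pointing away from robot; stylus gauge (293,41), cup (425,270), clear box below.

```bash
cat >> h.py <<'E'
def shell(s,a,b,rad=45,zlo=.0195,zhi=.03):
    v,u=np.mgrid[:480,:640];P=s['P'];im=s['image'] if 'image' in s else s['im']
    m=(np.hypot(u-a,v-b)<rad)&(P[...,2]>zlo)&(P[...,2]<zhi)
    n,lab,stt,cen=cv2.connectedComponentsWithStats(m.astype(np.uint8)); k=1+np.argmax(stt[1:,4])
    w=P[lab==k]; r=cv2.minAreaRect(w[:,:2].astype(np.float32)); bx=cv2.boxPoints(r)
    e=max((bx[1]-bx[0],bx[2]-bx[1]),key=np.linalg.norm); e=e/np.linalg.norm(e); e=e*np.sign(e[0])
    n_=np.array([-e[1],e[0]]); c=np.array(r[0]); t=(w[:,:2]-c)@e; l=(w[:,:2]-c)@n_
    # refine the axis with the wide plate part; neck end = narrower end
    wd=[np.ptp(l[(t>a)&(t<a+.004)]) if ((t>a)&(t<a+.004)).any() else 0 for a in np.arange(-.036,.034,.004)]
    print('len/wid',np.array(r[1]).round(4),'n',len(w),'c',c.round(4),'yaw',np.degrees(np.arctan2(e[1],e[0])).round(1),'z',np.median(w[:,2]).round(4),'t',t.min().round(3),t.max().round(3))
    print(' widths mm',(np.array(wd)*1e3).round(0))
    return c,e
E
python3 -c "
from h import *
s=dict(np.load('pics/w3.npz'))
shell(s,182,138);shell(s,399,142)
s=dict(np.load('pics/w2.npz'));shell(s,77,120);shell(s,103,245)"
```

```text
len/wid [0.0207 0.0737] n 1435 c [ 0.6099 -0.3637] yaw -5.4 z 0.0241 t -0.037 0.037
 widths mm [ 3. 20. 20. 21. 20. 20. 20. 20. 19. 20. 20. 20. 19. 20. 16.  8.  7.  8.]
len/wid [0.0716 0.0203] n 1354 c [ 0.6166 -0.1575] yaw 4.3 z 0.0241 t -0.036 0.036
 widths mm [ 2. 19. 19. 19. 19. 19. 19. 20. 20. 20. 20. 20. 20. 20. 19.  7.  7.  7.]
len/wid [0.0221 0.0734] n 1085 c [ 0.471  -0.1651] yaw -19.4 z 0.024 t -0.037 0.037
 widths mm [ 3. 21. 20. 20. 20. 21. 20. 21. 19. 20. 22. 21. 20. 21. 16.  8.  7.  7.]
len/wid [0.0736 0.0209] n 863 c [ 0.6175 -0.1569] yaw 4.2 z 0.0239 t -0.037 0.037
 widths mm [ 2. 20. 20. 20. 20. 20. 21. 21. 20. 21. 20. 20. 20. 20. 17.  7.  6.  8.]
```

>>> apply_moves --newtons 15 --plan '[{"x": -0.32,"y": 0.46,"z": -0.9,"turn": 0.006,"claw": 0.6},{"x": -0.32,"y": 0.46,"z": -0.9,"turn": 0.006,"claw": 0.6},{"x": -0.32,"y": 0.46,"z": -0.9,"turn": 0.006,"claw": 0.6},{"x": -0.32,"y": 0.46,"z": -0.9,"turn": 0.006,"claw": 0.6},{"x": -0.32,"y": 0.46,"z": -0.9,"turn": 0,"claw": 0.6},{"x": 0,"y": 0,"z": -0.9,"turn": 0,"claw": 0.6},{"x": 0,"y": 0,"z": -0.9,"turn": 0,"claw": 0.6},{"x": 0,"y": 0,"z": -0.9,"turn": 0,"claw": 0.6},{"x": 0,"y": 0,"z": 0,"turn": 0,"claw": 0.6},{"x": 0,"y": 0,"z": 0,"turn": 0,"claw": 0.6},{"x": 0,"y": 0,"z": 0,"turn": 0,"claw": 0.6}]'

```text
time_s: 5.0
position: [0.6112, -0.1594, 0.0702]
tcp_rot: [[-0.997, -0.077, 0.003], [-0.077, 0.997, -0.001], [-0.003, -0.001, -1.0]]
wrist_force: [-0.3, -0.1, 1.1]
grip_width: 0.0527
grip_force: 0.0
```

>>> apply_moves --newtons 15 --plan '[{"x": 0,"y": 0.05,"z": -0.7,"turn": 0,"claw": 0.6},{"x": 0,"y": 0,"z": -0.49,"turn": 0,"claw": 0.6},{"x": 0,"y": 0,"z": 0,"turn": 0,"claw": 0.6},{"x": 0,"y": 0,"z": 0,"turn": 0,"claw": 0.1},{"x": 0,"y": 0,"z": 0,"turn": 0,"claw": 0.1},{"x": 0,"y": 0,"z": 0,"turn": 0,"claw": 0.1},{"x": 0,"y": 0,"z": 0,"turn": 0,"claw": 0.1},{"x": 0,"y": 0,"z": 0,"turn": 0,"claw": 0.1}]'

```text
time_s: 5.8
position: [0.6104, -0.1582, 0.0326]
tcp_rot: [[-0.997, -0.076, 0.001], [-0.076, 0.997, -0.0], [-0.001, -0.0, -1.0]]
wrist_force: [-0.9, -0.3, -0.5]
grip_width: 0.0197
grip_force: 15.0
```

>>> apply_moves --plan '[{"x": 0,"y": 0,"z": 0.6,"turn": 0,"claw": 0.1},{"x": 0,"y": 0,"z": 1,"turn": 0,"claw": 0.1},{"x": 0,"y": 0,"z": 1,"turn": 0,"claw": 0.1},{"x": 0,"y": 0.4,"z": 1,"turn": 0,"claw": 0.1},{"x": -0.25,"y": 0.95,"z": 0.3,"turn": 0.006,"claw": 0.1},{"x": -0.25,"y": 0.95,"z": 0,"turn": 0.006,"claw": 0.1},{"x": -0.25,"y": 0.95,"z": 0,"turn": 0.006,"claw": 0.1},{"x": -0.25,"y": 0.95,"z": 0,"turn": 0.006,"claw": 0.1},{"x": -0.25,"y": 0.95,"z": 0,"turn": 0,"claw": 0.1},{"x": -0.25,"y": 0.95,"z": 0,"turn": 0,"claw": 0.1},{"x": -0.25,"y": 0.95,"z": 0,"turn": 0,"claw": 0.1},{"x": -0.25,"y": 0.95,"z": 0,"turn": 0,"claw": 0.1}]'

```text
time_s: 7.0
position: [0.5496, 0.083, 0.149]
tcp_rot: [[-0.989, -0.151, 0.0], [-0.151, 0.989, 0.0], [-0.0, 0.0, -1.0]]
wrist_force: [1.2, 0.5, -0.3]
grip_width: 0.0196
grip_force: 15.0
```

>>> apply_moves --plan '[{"x": 0,"y": 0.3,"z": 0,"turn": 0,"claw": 0.1},{"x": 0,"y": 0,"z": 0,"turn": 0,"claw": 0.1},{"x": 0,"y": 0,"z": 0,"turn": 0,"claw": 0.1}]'

```text
time_s: 7.3
position: [0.5504, 0.0901, 0.1489]
tcp_rot: [[-0.989, -0.151, 0.0], [-0.151, 0.989, -0.001], [-0.0, -0.001, -1.0]]
wrist_force: [0.5, -0.2, -0.3]
grip_width: 0.02
grip_force: 15.0
```

>>> apply_moves --plan '[{"x": -0.05,"y": 0.08,"z": -0.6,"turn": 0,"claw": 0.1},{"x": 0,"y": 0,"z": -0.8,"turn": 0,"claw": 0.1},{"x": 0,"y": 0,"z": -0.6,"turn": 0,"claw": 0.1},{"x": 0,"y": 0,"z": -0.35,"turn": 0,"claw": 0.1},{"x": 0,"y": 0,"z": -0.2,"turn": 0,"claw": 0.1},{"x": 0,"y": 0,"z": 0,"turn": 0,"claw": 0.1},{"x": 0,"y": 0,"z": 0,"turn": 0,"claw": 0.1}]'

```text
time_s: 8.0
position: [0.5491, 0.093, 0.0734]
tcp_rot: [[-0.989, -0.15, 0.001], [-0.15, 0.989, 0.0], [-0.001, -0.0, -1.0]]
wrist_force: [0.2, -0.4, -0.1]
grip_width: 0.0202
grip_force: 15.0
```

>>> apply_moves --plan '[{"x": 0,"y": 0,"z": -0.03,"turn": 0,"claw": 0.1},{"x": 0,"y": 0,"z": 0,"turn": 0,"claw": 0.36},{"x": 0,"y": 0,"z": 0,"turn": 0,"claw": 0.36},{"x": 0,"y": 0,"z": 0,"turn": 0,"claw": 0.36},{"x": 0,"y": 0,"z": 0.6,"turn": 0,"claw": 0.36},{"x": 0,"y": 0,"z": 1,"turn": 0,"claw": 0.36},{"x": 0,"y": 0,"z": 1,"turn": 0,"claw": 0.6},{"x": 0,"y": -0.5,"z": 1,"turn": -0.012,"claw": 0.6},{"x": 0,"y": -0.95,"z": 1,"turn": -0.012,"claw": 0.6},{"x": 0,"y": -0.95,"z": 1,"turn": -0.012,"claw": 0.6},{"x": 0,"y": -0.95,"z": 0.8,"turn": -0.012,"claw": 0.6},{"x": 0,"y": -0.95,"z": 0.5,"turn": 0,"claw": 0.6}]'

```text
time_s: 9.2
position: [0.5488, -0.0368, 0.2814]
tcp_rot: [[-1.0, 0.0, 0.003], [0.0, 1.0, -0.001], [-0.003, -0.001, -1.0]]
wrist_force: [0.7, -0.4, -0.5]
grip_width: 0.0523
grip_force: 0.0
```

>>> apply_moves --plan '[{"x": 0,"y": -0.95,"z": 0,"turn": 0,"claw": 0.6},{"x": 0,"y": -0.95,"z": 0,"turn": 0,"claw": 0.6},{"x": 0,"y": -0.95,"z": 0,"turn": 0,"claw": 0.6},{"x": 0,"y": -0.95,"z": 0,"turn": 0,"claw": 0.6},{"x": 0,"y": -0.95,"z": 0,"turn": 0,"claw": 0.6},{"x": 0,"y": -0.95,"z": 0,"turn": 0,"claw": 0.6},{"x": 0,"y": -0.95,"z": 0,"turn": 0,"claw": 0.6},{"x": 0,"y": 0,"z": 0,"turn": 0,"claw": 0.6},{"x": 0,"y": 0,"z": 0,"turn": 0,"claw": 0.6},{"x": 0,"y": 0,"z": 0,"turn": 0,"claw": 0.6}]'

```text
time_s: 10.2
position: [0.5487, -0.2343, 0.2787]
tcp_rot: [[-1.0, -0.001, 0.0], [-0.001, 1.0, 0.0], [-0.0, 0.0, -1.0]]
wrist_force: [0.7, 0.3, 0.4]
grip_width: 0.0525
grip_force: 0.0
```

```bash
python3 -c "
from h import *
s=snap('wrist','w4');st=ctrl.read_state();print(st['time_s'],st['position'],st['tcp_rot'][0].round(3))
for n,p in dict(red=(.61,-.364,.024),blk=(.471,-.165,.024),grn=(.433,-.348,.024)).items():
  a,b=px(s,p);print(n,a,b)
  try: shell(s,a,b,60)
  except Exception as e: print(e)"
```

```text
10.25 [ 0.54877357 -0.23415983  0.27882817] [-1.    -0.002  0.   ]
red 195.9843372114789 253.22351999098848
len/wid [0.0206 0.0728] n 1170 c [ 0.6095 -0.364 ] yaw -6.1 z 0.0241 t -0.036 0.036
 widths mm [ 3. 20. 20. 20. 19. 19. 19. 21. 20. 20. 19. 19. 20. 19. 13.  7.  7.  7.]
blk 402.0325998098286 108.7044952368852
len/wid [0.0207 0.0734] n 1524 c [ 0.4709 -0.1649] yaw -18.9 z 0.0241 t -0.037 0.037
 widths mm [ 3. 20. 20. 20. 20. 20. 20. 20. 20. 20. 20. 20. 20. 20. 17.  8.  8.  8.]
grn 196.94240437598734 63.463824624737015
len/wid [0.0726 0.0209] n 1681 c [ 0.4352 -0.3473] yaw 14.9 z 0.0241 t -0.036 0.036
 widths mm [ 3. 20. 20. 20. 20. 20. 20. 20. 21. 20. 20. 20. 20. 20. 17.  8.  7.  7.]
```

View pics/w4.png

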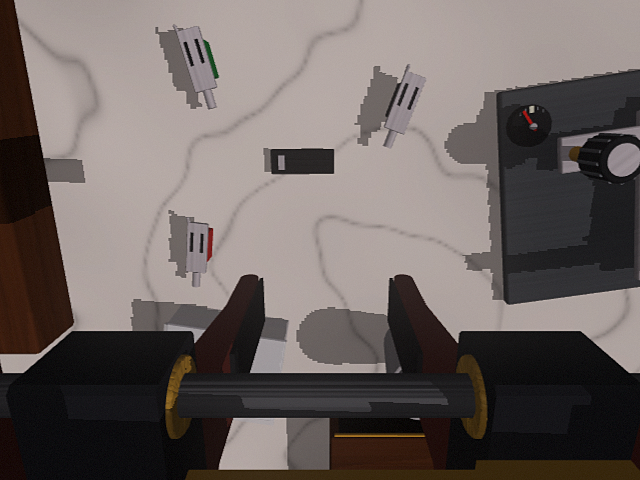

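Black, green and red are still where they were; black at (404,103), green (197,60), red (198,247). Grasp the black next.

>>> apply_moves --plan '[{"x": -0.46,"y": 0.4,"z": -0.6,"turn": -0.0175,"claw": 0.6},{"x": -0.46,"y": 0.4,"z": -0.8,"turn": -0.0175,"claw": 0.6},{"x": -0.46,"y": 0.4,"z": -0.9,"turn": -0.0175,"claw": 0.6},{"x": -0.46,"y": 0.4,"z": -0.9,"turn": -0.0175,"claw": 0.6},{"x": -0.46,"y": 0.4,"z": -0.9,"turn": -0.0175,"claw": 0.6},{"x": -0.46,"y": 0.4,"z": -0.9,"turn": -0.0175,"claw": 0.6},{"x": 0,"y": 0,"z": -1,"turn": 0,"claw": 0.6},{"x": 0,"y": 0,"z": -0.9,"turn": 0,"claw": 0.6},{"x": 0,"y": 0,"z": 0,"turn": 0,"claw": 0.6},{"x": 0,"y": 0,"z": 0,"turn": 0,"claw": 0.6},{"x": 0,"y": 0,"z": 0,"turn": 0,"claw": 0.6}]'

```text
time_s: 11.35
position: [0.4669, -0.1633, 0.0738]
tcp_rot: [[-0.946, 0.323, 0.003], [0.323, 0.946, -0.001], [-0.003, -0.0, -1.0]]
wrist_force: [0.7, 0.1, 0.5]
grip_width: 0.0526
grip_force: 0.0
```

>>> apply_moves --newtons 15 --plan '[{"x": -0.04,"y": 0.01,"z": -0.7,"turn": 0,"claw": 0.6},{"x": 0,"y": 0,"z": -0.58,"turn": 0,"claw": 0.6},{"x": 0,"y": 0,"z": 0,"turn": 0,"claw": 0.6},{"x": 0,"y": 0,"z": 0,"turn": 0,"claw": 0.1},{"x": 0,"y": 0,"z": 0,"turn": 0,"claw": 0.1},{"x": 0,"y": 0,"z": 0,"turn": 0,"claw": 0.1},{"x": 0,"y": 0,"z": 0,"turn": 0,"claw": 0.1},{"x": 0,"y": 0,"z": 0,"turn": 0,"claw": 0.1}]'

```text
time_s: 12.15
position: [0.4649, -0.1631, 0.0338]
tcp_rot: [[-0.946, 0.323, 0.001], [0.323, 0.946, -0.0], [-0.001, -0.0, -1.0]]
wrist_force: [0.4, 0.3, 3.0]
grip_width: 0.0195
grip_force: 15.0
```

>>> apply_moves --plan '[{"x": 0,"y": 0,"z": 0.6,"turn": 0,"claw": 0.1},{"x": 0,"y": 0,"z": 1,"turn": 0,"claw": 0.1},{"x": 0,"y": 0,"z": 1,"turn": 0,"claw": 0.1},{"x": 0,"y": 0.4,"z": 1,"turn": 0,"claw": 0.1},{"x": 0.3,"y": 0.95,"z": 0.3,"turn": 0.017,"claw": 0.1},{"x": 0.3,"y": 0.95,"z": 0,"turn": 0.017,"claw": 0.1},{"x": 0.3,"y": 0.95,"z": 0,"turn": 0.017,"claw": 0.1},{"x": 0.3,"y": 0.95,"z": 0,"turn": 0.017,"claw": 0.1},{"x": 0.3,"y": 0.95,"z": 0,"turn": 0.017,"claw": 0.1},{"x": 0.3,"y": 0.95,"z": 0,"turn": 0.017,"claw": 0.1},{"x": 0.3,"y": 0.95,"z": 0,"turn": 0.017,"claw": 0.1},{"x": 0.3,"y": 0.95,"z": 0,"turn": 0.017,"claw": 0.1}]'

```text
time_s: 13.35
position: [0.5368, 0.0783, 0.1501]
tcp_rot: [[-0.995, -0.1, -0.0], [-0.1, 0.995, -0.0], [0.0, -0.0, -1.0]]
wrist_force: [0.1, -0.6, 0.1]
grip_width: 0.0195
grip_force: 15.0
```

>>> apply_moves --plan '[{"x": 0.17,"y": 0.9,"z": 0,"turn": 0.017,"claw": 0.1},{"x": 0,"y": 0.9,"z": 0,"turn": 0,"claw": 0.1},{"x": 0,"y": 0.25,"z": 0,"turn": 0,"claw": 0.1},{"x": 0,"y": 0,"z": 0,"turn": 0,"claw": 0.1},{"x": 0,"y": 0,"z": 0,"turn": 0,"claw": 0.1}]'

```text
time_s: 13.85
position: [0.5417, 0.1378, 0.1501]
tcp_rot: [[-0.989, -0.151, -0.0], [-0.151, 0.989, -0.001], [0.0, -0.001, -1.0]]
wrist_force: [0.3, -0.1, -0.6]
grip_width: 0.0199
grip_force: 15.0
```

>>> apply_moves --plan '[{"x": 0,"y": 0,"z": -0.6,"turn": 0,"claw": 0.1},{"x": 0,"y": 0,"z": -0.8,"turn": 0,"claw": 0.1},{"x": 0,"y": 0,"z": -0.6,"turn": 0,"claw": 0.1},{"x": 0,"y": 0,"z": -0.36,"turn": 0,"claw": 0.1},{"x": 0,"y": 0,"z": -0.2,"turn": 0,"claw": 0.1},{"x": 0,"y": 0,"z": 0,"turn": 0,"claw": 0.1},{"x": 0,"y": 0,"z": 0,"turn": 0,"claw": 0.1}]'

```text
time_s: 14.55
position: [0.5422, 0.1384, 0.0744]
tcp_rot: [[-0.989, -0.15, 0.002], [-0.15, 0.989, 0.0], [-0.002, 0.0, -1.0]]
wrist_force: [0.4, 0.1, -1.4]
grip_width: 0.0199
grip_force: 15.0
```

>>> apply_moves --plan '[{"x": 0,"y": 0,"z": 0,"turn": 0,"claw": 0.36},{"x": 0,"y": 0,"z": 0,"turn": 0,"claw": 0.36},{"x": 0,"y": 0,"z": 0,"turn": 0,"claw": 0.36},{"x": 0,"y": 0,"z": 0.6,"turn": 0,"claw": 0.36},{"x": 0,"y": 0,"z": 1,"turn": 0,"claw": 0.36},{"x": 0,"y": 0,"z": 1,"turn": 0,"claw": 0.6},{"x": 0,"y": -0.5,"z": 1,"turn": 0,"claw": 0.6},{"x": 0,"y": -1,"z": 0.8,"turn": 0,"claw": 0.6},{"x": 0,"y": -1,"z": 0.8,"turn": 0,"claw": 0.6},{"x": 0,"y": -1,"z": 0.5,"turn": 0,"claw": 0.6},{"x": 0,"y": -1,"z": 0,"turn": 0,"claw": 0.6},{"x": 0,"y": -1,"z": 0,"turn": 0,"claw": 0.6}]'

```text
time_s: 15.75
position: [0.5419, -0.0275, 0.2456]
tcp_rot: [[-0.989, -0.151, 0.002], [-0.151, 0.989, -0.0], [-0.002, -0.001, -1.0]]
wrist_force: [0.9, 0.3, -0.2]
grip_width: 0.0529
grip_force: 0.0
```

>>> apply_moves --plan '[{"x": 0,"y": -1,"z": 0,"turn": 0.005,"claw": 0.6},{"x": 0,"y": -1,"z": 0,"turn": 0.005,"claw": 0.6},{"x": 0,"y": -1,"z": 0,"turn": 0.005,"claw": 0.6},{"x": 0,"y": -1,"z": 0,"turn": 0.005,"claw": 0.6},{"x": 0,"y": -1,"z": 0,"turn": 0.005,"claw": 0.6},{"x": 0,"y": -1,"z": 0,"turn": 0.005,"claw": 0.6},{"x": 0,"y": -1,"z": 0,"turn": 0.005,"claw": 0.6},{"x": -0.5,"y": -1,"z": 0,"turn": 0,"claw": 0.6},{"x": -0.5,"y": -1,"z": 0,"turn": 0,"claw": 0.6},{"x": 0,"y": 0,"z": 0,"turn": 0,"claw": 0.6},{"x": 0,"y": 0,"z": 0,"turn": 0,"claw": 0.6},{"x": 0,"y": 0,"z": 0,"turn": 0,"claw": 0.6}]'

```text
time_s: 16.95
position: [0.5121, -0.2956, 0.2445]
tcp_rot: [[-0.966, -0.259, 0.0], [-0.259, 0.966, 0.0], [-0.001, 0.0, -1.0]]
wrist_force: [-0.4, 0.3, 0.3]
grip_width: 0.0529
grip_force: 0.0
```

```bash
python3 -c "
from h import *
s=snap('wrist','w5');st=ctrl.read_state();print(st['time_s'],st['position'],st['tcp_rot'][0].round(3),st['q'].round(0))
for n,p in dict(red=(.61,-.364,.024),grn=(.433,-.348,.024)).items():
  a,b=px(s,p);print(n,a,b)
  try: shell(s,a,b,60)
  except Exception as e: print(e)"
```

```text
17.0 [ 0.512249   -0.29538562  0.24449842] [-0.966 -0.26   0.   ] [ -33.    4.   72.    0.  104. -138.]
red 227.8845150160705 281.0806340576694
len/wid [0.0206 0.0732] n 1207 c [ 0.6097 -0.3641] yaw -5.9 z 0.0241 t -0.037 0.037
 widths mm [ 3. 20. 20. 20. 20. 20. 20. 19. 18. 18. 17. 17. 17. 16.  9.  7.  8.  7.]
grn 289.26086615602514 92.64186186466284
len/wid [0.0727 0.0201] n 1821 c [ 0.4348 -0.3477] yaw 14.6 z 0.0241 t -0.036 0.036
 widths mm [ 3. 20. 19. 20. 20. 20. 19. 19. 19. 19. 19. 19. 19. 19. 18.  7.  7.  7.]
```

>>> apply_moves --plan '[{"x": -0.46,"y": -0.3,"z": -0.6,"turn": 0,"claw": 0.6},{"x": -0.46,"y": -0.3,"z": -0.8,"turn": 0,"claw": 0.6},{"x": -0.46,"y": -0.3,"z": -0.9,"turn": 0,"claw": 0.6},{"x": -0.46,"y": -0.3,"z": -0.9,"turn": 0,"claw": 0.6},{"x": -0.46,"y": -0.3,"z": -0.9,"turn": 0,"claw": 0.6},{"x": -0.47,"y": -0.29,"z": -0.9,"turn": 0,"claw": 0.6},{"x": 0,"y": 0,"z": -0.75,"turn": 0,"claw": 0.6},{"x": 0,"y": 0,"z": 0,"turn": 0,"claw": 0.6},{"x": 0,"y": 0,"z": 0,"turn": 0,"claw": 0.6},{"x": 0,"y": 0,"z": 0,"turn": 0,"claw": 0.6}]'

```text
time_s: 18.0
position: [0.4299, -0.3502, 0.0739]
tcp_rot: [[-0.966, -0.26, 0.002], [-0.26, 0.966, -0.002], [-0.002, -0.002, -1.0]]
wrist_force: [1.1, -0.2, -0.5]
grip_width: 0.0528
grip_force: 0.0
```

>>> apply_moves --newtons 15 --plan '[{"x": -0.02,"y": 0.03,"z": -0.7,"turn": 0,"claw": 0.6},{"x": 0,"y": 0,"z": -0.58,"turn": 0,"claw": 0.6},{"x": 0,"y": 0,"z": 0,"turn": 0,"claw": 0.6},{"x": 0,"y": 0,"z": 0,"turn": 0,"claw": 0.1},{"x": 0,"y": 0,"z": 0,"turn": 0,"claw": 0.1},{"x": 0,"y": 0,"z": 0,"turn": 0,"claw": 0.1},{"x": 0,"y": 0,"z": 0,"turn": 0,"claw": 0.1},{"x": 0,"y": 0,"z": 0,"turn": 0,"claw": 0.1}]'

```text
time_s: 18.8
position: [0.4283, -0.3495, 0.0342]
tcp_rot: [[-0.966, -0.258, 0.001], [-0.258, 0.966, -0.001], [-0.001, -0.001, -1.0]]
wrist_force: [-0.1, 0.3, 1.2]
grip_width: 0.0197
grip_force: 15.0
```

>>> apply_moves --plan '[{"x": 0,"y": 0,"z": 0.6,"turn": 0,"claw": 0.1},{"x": 0,"y": 0,"z": 1,"turn": 0,"claw": 0.1},{"x": 0,"y": 0,"z": 1,"turn": 0,"claw": 0.1},{"x": 0,"y": 0.4,"z": 1,"turn": 0,"claw": 0.1},{"x": 0.2,"y": 1,"z": 0.3,"turn": 0,"claw": 0.1},{"x": 0.2,"y": 1,"z": 0,"turn": 0,"claw": 0.1},{"x": 0.2,"y": 1,"z": 0,"turn": -0.005,"claw": 0.1},{"x": 0.2,"y": 1,"z": 0,"turn": -0.005,"claw": 0.1},{"x": 0.2,"y": 1,"z": 0,"turn": -0.005,"claw": 0.1},{"x": 0.2,"y": 1,"z": 0,"turn": -0.005,"claw": 0.1},{"x": 0.2,"y": 1,"z": 0,"turn": -0.005,"claw": 0.1},{"x": 0.2,"y": 1,"z": 0,"turn": -0.005,"claw": 0.1}]'

```text
time_s: 20.0
position: [0.476, -0.096, 0.1505]
tcp_rot: [[-0.986, -0.165, 0.0], [-0.165, 0.986, -0.0], [-0.0, -0.0, -1.0]]
wrist_force: [0.1, -0.7, -0.5]
grip_width: 0.0198
grip_force: 15.0
```

>>> apply_moves --plan '[{"x": 0.2,"y": 1,"z": 0,"turn": -0.005,"claw": 0.1},{"x": 0.2,"y": 1,"z": 0,"turn": 0,"claw": 0.1},{"x": 0.2,"y": 1,"z": 0,"turn": 0,"claw": 0.1},{"x": 0.2,"y": 1,"z": 0,"turn": 0,"claw": 0.1},{"x": 0.2,"y": 1,"z": 0,"turn": 0,"claw": 0.1},{"x": 0.2,"y": 1,"z": 0,"turn": 0,"claw": 0.1},{"x": 0.2,"y": 1,"z": 0,"turn": 0,"claw": 0.1},{"x": 0.2,"y": 1,"z": 0,"turn": 0,"claw": 0.1},{"x": 0.2,"y": 1,"z": 0,"turn": 0,"claw": 0.1},{"x": 0,"y": 0.35,"z": 0,"turn": 0,"claw": 0.1},{"x": 0,"y": 0,"z": 0,"turn": 0,"claw": 0.1},{"x": 0,"y": 0,"z": 0,"turn": 0,"claw": 0.1}]'

```text
time_s: 21.2
position: [0.5299, 0.1825, 0.1503]
tcp_rot: [[-0.989, -0.151, -0.0], [-0.151, 0.989, -0.001], [0.0, -0.001, -1.0]]
wrist_force: [0.5, -0.9, -0.9]
grip_width: 0.02
grip_force: 15.0
```

>>> apply_moves --plan '[{"x": 0.17,"y": 0.03,"z": -0.6,"turn": 0,"claw": 0.1},{"x": 0,"y": 0,"z": -0.8,"turn": 0,"claw": 0.1},{"x": 0,"y": 0,"z": -0.6,"turn": 0,"claw": 0.1},{"x": 0,"y": 0,"z": -0.35,"turn": 0,"claw": 0.1},{"x": 0,"y": 0,"z": -0.2,"turn": 0,"claw": 0.1},{"x": 0,"y": 0,"z": 0,"turn": 0,"claw": 0.1},{"x": 0,"y": 0,"z": 0,"turn": 0,"claw": 0.1}]'

```text
time_s: 21.9
position: [0.5357, 0.184, 0.075]
tcp_rot: [[-0.989, -0.15, 0.002], [-0.15, 0.989, 0.0], [-0.002, 0.0, -1.0]]
wrist_force: [0.7, 0.3, -0.5]
grip_width: 0.0199
grip_force: 15.0
```

>>> apply_moves --plan '[{"x": 0,"y": 0,"z": 0,"turn": 0,"claw": 0.36},{"x": 0,"y": 0,"z": 0,"turn": 0,"claw": 0.36},{"x": 0,"y": 0,"z": 0,"turn": 0,"claw": 0.36},{"x": 0,"y": 0,"z": 0.6,"turn": 0,"claw": 0.36},{"x": 0,"y": 0,"z": 1,"turn": 0,"claw": 0.36},{"x": 0,"y": 0,"z": 1,"turn": 0,"claw": 0.6},{"x": 0,"y": -0.5,"z": 1,"turn": 0,"claw": 0.6},{"x": 0,"y": -1,"z": 1,"turn": 0,"claw": 0.6},{"x": 0,"y": -1,"z": 1,"turn": 0,"claw": 0.6},{"x": 0,"y": -1,"z": 0.5,"turn": 0,"claw": 0.6},{"x": 0,"y": -1,"z": 0,"turn": 0,"claw": 0.6},{"x": 0,"y": -1,"z": 0,"turn": 0,"claw": 0.6}]'

```text
time_s: 23.1
position: [0.5353, 0.0181, 0.2582]
tcp_rot: [[-0.989, -0.151, 0.002], [-0.151, 0.989, -0.0], [-0.002, -0.0, -1.0]]
wrist_force: [0.4, -1.0, 0.5]
grip_width: 0.0526
grip_force: 0.0
```

>>> apply_moves --plan '[{"x": 0.35,"y": -1,"z": 0,"turn": -0.01,"claw": 0.6},{"x": 0.35,"y": -1,"z": 0,"turn": -0.01,"claw": 0.6},{"x": 0.35,"y": -1,"z": 0,"turn": -0.01,"claw": 0.6},{"x": 0.35,"y": -1,"z": 0,"turn": -0.01,"claw": 0.6},{"x": 0.35,"y": -1,"z": 0,"turn": -0.01,"claw": 0.6},{"x": 0.35,"y": -1,"z": 0,"turn": -0.01,"claw": 0.6},{"x": 0.35,"y": -1,"z": 0,"turn": -0.01,"claw": 0.6},{"x": 0.35,"y": -1,"z": 0,"turn": -0.01,"claw": 0.6},{"x": 0.35,"y": -1,"z": 0,"turn": 0,"claw": 0.6},{"x": 0.35,"y": -1,"z": 0,"turn": 0,"claw": 0.6},{"x": 0.35,"y": -0.8,"z": 0,"turn": 0,"claw": 0.6},{"x": 0,"y": 0,"z": 0,"turn": 0,"claw": 0.6}]'

```text
time_s: 24.3
position: [0.6507, -0.3078, 0.2546]
tcp_rot: [[-0.995, 0.103, -0.002], [0.103, 0.995, 0.0], [0.002, 0.0, -1.0]]
wrist_force: [0.9, -0.5, -0.1]
grip_width: 0.0529
grip_force: 0.0
```

>>> apply_moves --plan '[{"x": 0,"y": 0,"z": 0,"turn": 0,"claw": 0.6},{"x": 0,"y": 0,"z": 0,"turn": 0,"claw": 0.6}]'

```text
time_s: 24.5
position: [0.6506, -0.3037, 0.2574]
tcp_rot: [[-0.995, 0.099, 0.0], [0.099, 0.995, 0.0], [-0.0, 0.0, -1.0]]
wrist_force: [-0.2, -0.2, 0.4]
grip_width: 0.0524
grip_force: 0.0
```

```bash
python3 -c "
from h import *
s=snap('wrist','w6');st=ctrl.read_state();print(st['time_s'],st['position'],st['tcp_rot'][0].round(3),st['q'].round(0))
for n,p in dict(red=(.61,-.364,.024)).items():
  a,b=px(s,p);print(n,a,b)
  try: shell(s,a,b,60)
  except Exception as e: print(e)"
```

```text
24.55 [ 0.65059787 -0.30359462  0.25774509] [-0.995  0.099  0.001] [ -28.   25.   46.    0.  109. -112.]
red 253.4740155556854 159.2690134146702
len/wid [0.0208 0.0731] n 1534 c [ 0.6096 -0.3641] yaw -6.2 z 0.024 t -0.037 0.037
 widths mm [ 3. 21. 20. 20. 19. 19. 20. 20. 20. 20. 19. 19. 20. 20. 20.  8.  8.  7.]
```

>>> apply_moves --plan '[{"x": -0.26,"y": -0.33,"z": -0.6,"turn": 0,"claw": 0.6},{"x": -0.26,"y": -0.33,"z": -0.9,"turn": 0,"claw": 0.6},{"x": -0.26,"y": -0.33,"z": -0.9,"turn": 0,"claw": 0.6},{"x": -0.26,"y": -0.33,"z": -0.9,"turn": 0,"claw": 0.6},{"x": -0.26,"y": -0.33,"z": -0.9,"turn": 0,"claw": 0.6},{"x": -0.26,"y": -0.34,"z": -0.9,"turn": 0,"claw": 0.6},{"x": 0,"y": 0,"z": -1,"turn": 0,"claw": 0.6},{"x": 0,"y": 0,"z": 0,"turn": 0,"claw": 0.6},{"x": 0,"y": 0,"z": 0,"turn": 0,"claw": 0.6},{"x": 0,"y": 0,"z": 0,"turn": 0,"claw": 0.6}]'

```text
time_s: 25.55
position: [0.605, -0.3644, 0.077]
tcp_rot: [[-0.995, 0.099, 0.003], [0.099, 0.995, -0.002], [-0.004, -0.002, -1.0]]
wrist_force: [1.3, -0.6, 0.5]
grip_width: 0.0528
grip_force: 0.0
```

>>> apply_moves --newtons 15 --plan '[{"x": -0.02,"y": 0.02,"z": -0.75,"turn": 0,"claw": 0.6},{"x": 0,"y": 0,"z": -0.62,"turn": 0,"claw": 0.6},{"x": 0,"y": 0,"z": 0,"turn": 0,"claw": 0.6},{"x": 0,"y": 0,"z": 0,"turn": 0,"claw": 0.1},{"x": 0,"y": 0,"z": 0,"turn": 0,"claw": 0.1},{"x": 0,"y": 0,"z": 0,"turn": 0,"claw": 0.1},{"x": 0,"y": 0,"z": 0,"turn": 0,"claw": 0.1},{"x": 0,"y": 0,"z": 0,"turn": 0,"claw": 0.1}]'

```text
time_s: 26.35
position: [0.6035, -0.3641, 0.0338]
tcp_rot: [[-0.995, 0.1, 0.001], [0.1, 0.995, -0.001], [-0.001, -0.001, -1.0]]
wrist_force: [-0.5, -0.0, 1.6]
grip_width: 0.02
grip_force: 15.0
```

>>> apply_moves --plan '[{"x": 0,"y": 0,"z": 0.6,"turn": 0,"claw": 0.1},{"x": 0,"y": 0,"z": 1,"turn": 0,"claw": 0.1},{"x": 0,"y": 0,"z": 1,"turn": 0,"claw": 0.1},{"x": 0,"y": 0.4,"z": 1,"turn": 0,"claw": 0.1},{"x": -0.14,"y": 1,"z": 0.3,"turn": 0,"claw": 0.1},{"x": -0.14,"y": 1,"z": 0,"turn": 0.01,"claw": 0.1},{"x": -0.14,"y": 1,"z": 0,"turn": 0.01,"claw": 0.1},{"x": -0.14,"y": 1,"z": 0,"turn": 0.01,"claw": 0.1},{"x": -0.14,"y": 1,"z": 0,"turn": 0.01,"claw": 0.1},{"x": -0.14,"y": 1,"z": 0,"turn": 0.01,"claw": 0.1},{"x": -0.14,"y": 1,"z": 0,"turn": 0.01,"claw": 0.1},{"x": -0.14,"y": 1,"z": 0,"turn": 0.01,"claw": 0.1}]'

```text
time_s: 27.55
position: [0.5694, -0.1108, 0.1514]
tcp_rot: [[-0.993, -0.121, 0.001], [-0.121, 0.993, -0.0], [-0.001, -0.0, -1.0]]
wrist_force: [-0.0, 0.0, -0.2]
grip_width: 0.0198
grip_force: 15.0
```

>>> apply_moves --plan '[{"x": -0.14,"y": 1,"z": 0,"turn": 0.01,"claw": 0.1},{"x": -0.14,"y": 1,"z": 0,"turn": 0,"claw": 0.1},{"x": -0.14,"y": 1,"z": 0,"turn": 0,"claw": 0.1},{"x": -0.14,"y": 1,"z": 0,"turn": 0,"claw": 0.1},{"x": -0.14,"y": 1,"z": 0,"turn": 0,"claw": 0.1},{"x": -0.14,"y": 1,"z": 0,"turn": 0,"claw": 0.1},{"x": -0.14,"y": 1,"z": 0,"turn": 0,"claw": 0.1},{"x": -0.14,"y": 1,"z": 0,"turn": 0,"claw": 0.1},{"x": -0.14,"y": 1,"z": 0,"turn": 0,"claw": 0.1},{"x": -0.14,"y": 1,"z": 0,"turn": 0,"claw": 0.1},{"x": 0,"y": 0.9,"z": 0,"turn": 0,"claw": 0.1},{"x": 0,"y": 0.48,"z": 0,"turn": 0,"claw": 0.1}]'

```text
time_s: 28.75
position: [0.5274, 0.2314, 0.1512]
tcp_rot: [[-0.988, -0.153, 0.001], [-0.153, 0.988, 0.001], [-0.001, 0.001, -1.0]]
wrist_force: [0.5, -0.2, -0.4]
grip_width: 0.0198
grip_force: 15.0
```

>>> apply_moves --plan '[{"x": 0,"y": 0,"z": 0,"turn": 0,"claw": 0.1},{"x": 0,"y": 0,"z": 0,"turn": 0,"claw": 0.1},{"x": 0,"y": 0,"z": 0,"turn": 0,"claw": 0.1}]'

```text
time_s: 29.05
position: [0.5278, 0.2283, 0.15]
tcp_rot: [[-0.989, -0.15, 0.0], [-0.15, 0.989, -0.0], [-0.0, -0.0, -1.0]]
wrist_force: [-0.2, -0.5, 0.0]
grip_width: 0.02
grip_force: 15.0
```

>>> apply_moves --plan '[{"x": 0,"y": 0.02,"z": -0.6,"turn": 0,"claw": 0.1},{"x": 0,"y": 0,"z": -0.8,"turn": 0,"claw": 0.1},{"x": 0,"y": 0,"z": -0.6,"turn": 0,"claw": 0.1},{"x": 0,"y": 0,"z": -0.33,"turn": 0,"claw": 0.1},{"x": 0,"y": 0,"z": -0.2,"turn": 0,"claw": 0.1},{"x": 0,"y": 0,"z": 0,"turn": 0,"claw": 0.1},{"x": 0,"y": 0,"z": 0,"turn": 0,"claw": 0.1}]'

```text
time_s: 29.75
position: [0.5282, 0.23, 0.075]
tcp_rot: [[-0.989, -0.15, 0.002], [-0.15, 0.989, 0.001], [-0.002, 0.0, -1.0]]
wrist_force: [0.4, 0.4, 0.3]
grip_width: 0.0195
grip_force: 15.0
```

>>> apply_moves --plan '[{"x": 0,"y": 0,"z": 0,"turn": 0,"claw": 0.36},{"x": 0,"y": 0,"z": 0,"turn": 0,"claw": 0.36},{"x": 0,"y": 0,"z": 0,"turn": 0,"claw": 0.36},{"x": 0,"y": 0,"z": 0.6,"turn": 0,"claw": 0.36},{"x": 0,"y": 0,"z": 1,"turn": 0,"claw": 0.36},{"x": 0,"y": 0,"z": 1,"turn": 0,"claw": 0.6},{"x": 0,"y": -0.4,"z": 1,"turn": 0,"claw": 1},{"x": 0,"y": -0.5,"z": 1,"turn": 0,"claw": 1},{"x": 0,"y": -0.5,"z": 1,"turn": 0,"claw": 1},{"x": 0,"y": -0.5,"z": 1,"turn": 0,"claw": 1},{"x": 0,"y": 0,"z": 0,"turn": 0,"claw": 1},{"x": 0,"y": 0,"z": 0,"turn": 0,"claw": 1}]'

```text
time_s: 30.95
position: [0.5279, 0.1731, 0.2725]
tcp_rot: [[-0.989, -0.15, 0.002], [-0.15, 0.989, 0.001], [-0.002, 0.0, -1.0]]
wrist_force: [-0.2, -0.5, -0.1]
grip_width: 0.084
grip_force: 0.0
```

```bash
python3 -c "
from h import *
s=snap('wrist','w7');st=ctrl.read_state();print(st['time_s'],st['position'],st['tcp_rot'][0].round(3),st['q'].round(0))
a,b=px(s,(.5452,.1627,.05));print(a,b)
cv2.imwrite('pics/w7c.png',cv2.resize(s['image'][0:370,:,::-1],None,fx=1.25,fy=1.25))"
```

```text
31.0 [0.52747808 0.17331884 0.27092232] [-0.989 -0.151 -0.001] [ 15.  -1.  74.   0. 107. -84.]
311.37321617560127 216.53813965361297
```

View pics/w7c.png

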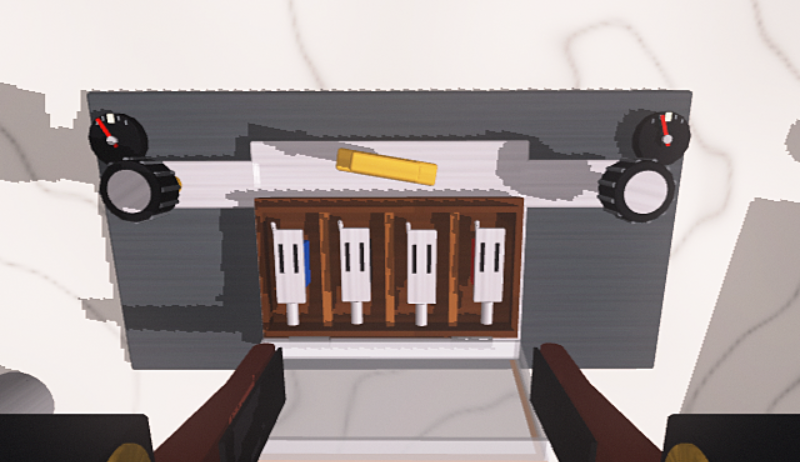

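All four headshells lie flat, one per bay; turnbutton at (387,167) clear of the cover; the cover stands open below. Measure the cover.

```bash
cat >> h.py <<'E'
yaw=np.radians(8.607);RS=np.array([[np.cos(yaw),-np.sin(yaw)],[np.sin(yaw),np.cos(yaw)]]);O=np.array([.5444,.1615])
def tos(P):
    L=P.copy();L[...,:2]=(P[...,:2]-O)@RS;return L
E
python3 -c "
from h import *
for f in('w2','w7'):
  s=dict(np.load(f'pics/{f}.npz'));L=tos(s['P'])
  m=(abs(L[...,1])<.09)&(L[...,2]>.062)&(L[...,0]>.045)&(L[...,0]<.16)&(L[...,2]<.2);w=L[m];print(f,len(w))
  for z in np.arange(.06,.17,.01):
    q=w[(w[:,2]>=z)&(w[:,2]<z+.01)]
    if len(q):print(z.round(2),len(q),np.percentile(q[:,0],[1,10,50,90,99]).round(4))
  im=s['im'].astype(int);m=(im[...,0]>150)&(im[...,2]<100)&(im[...,1]>110)&(abs(L[...,0]+.075)<.03)&(abs(L[...,1])<.06);w=L[m];w=w[~np.isnan(w[:,0])];print('tb',np.median(w,0),w.min(0),w.max(0)); t=w[w[:,2]>.085];print(len(t),t.mean(0) if len(t) else 0,cv2.minAreaRect(t[:,:2].astype(np.float32)) if len(t) else 0)
"
```

```text
w2 9318
0.06 711 [0.0451 0.0457 0.07   0.0709 0.0716]
0.07 834 [0.07   0.0708 0.0718 0.0729 0.0737]
0.08 894 [0.072  0.0727 0.0738 0.0748 0.0755]
0.09 974 [0.074  0.0747 0.0758 0.0768 0.0775]
0.1 1001 [0.076  0.0767 0.0778 0.0788 0.0793]
0.11 970 [0.0778 0.0786 0.0797 0.0808 0.0815]
0.12 931 [0.0799 0.0807 0.0817 0.0826 0.0831]
0.13 30 [0.0812 0.0817 0.0821 0.0824 0.0824]
0.14 3 [0.0906 0.0906 0.0907 0.0909 0.0909]
0.15 2970 [0.0715 0.0725 0.0801 0.0886 0.0907]
tb [-0.07309024  0.00217387  0.09193811] [-0.08242718 -0.03152857  0.02938037] [-0.06231261  0.03945008  0.09531765]
514 [-0.07405191  0.00035102  0.09240955] ((-0.07403162866830826, 0.00021597184240818024), (0.04148470237851143, 0.011150915175676346), 79.6053695678711)
w7 16104
0.06 1110 [0.0451 0.0456 0.0699 0.071  0.0717]
0.07 1296 [0.07   0.0708 0.0719 0.0728 0.0736]
0.08 1363 [0.0721 0.0728 0.0738 0.0749 0.0755]
0.09 1444 [0.0741 0.0748 0.0758 0.0768 0.0776]
0.1 1546 [0.076  0.0767 0.0778 0.0788 0.0794]
0.11 1699 [0.078  0.0786 0.0797 0.0808 0.0815]
0.12 1866 [0.0799 0.0806 0.0817 0.0827 0.0834]
0.13 779 [0.0817 0.0822 0.083  0.0836 0.0841]
0.14 2 [0.0915 0.0915 0.0916 0.0917 0.0917]
0.15 4999 [0.0715 0.0723 0.08   0.0885 0.0906]
tb [-0.07341532  0.00172765  0.09181152] [-0.08384528 -0.03113292  0.02795985] [-0.06171295  0.03378156  0.09511496]
871 [-0.07398828  0.00013797  0.09236697] ((-0.07377363741397858, 0.00020025484263896942), (0.041455239057540894, 0.011872615665197372), 80.70640563964844)
```

```bash
python3 -c "
from h import *
p=[]
for t in [101.5,97,92.5,88,83.5,79,74.5,70,65.5,61,56.5,52,47.5,43,38.5,34,29.5,25,20.5,16,11.5,7,3,0]:
  a=np.radians(t);d=np.array([-np.cos(a),np.sin(a)]);n=np.array([np.sin(a),np.cos(a)])
  c=np.array([.052,.053])+.09*d+.018*n+[.010,.022]
  w=O+RS@[c[0],0];p.append([*w,c[1]])
p=np.array(p);print(p[0],p[-1]);
for r in (np.diff(p,axis=0)/.03).round(2):print(r)
"
```

```text
[0.6408828  0.17610371 0.1596046 ] [0.51671533 0.15730963 0.093     ]
[-0.22 -0.03  0.08]
[-0.23 -0.03  0.07]
[-0.23 -0.04  0.05]
[-0.24 -0.04  0.03]
[-0.24 -0.04  0.01]
[-0.24 -0.04 -0.01]
[-0.24 -0.04 -0.03]
[-0.23 -0.04 -0.05]
[-0.23 -0.03 -0.06]
[-0.22 -0.03 -0.08]
[-0.22 -0.03 -0.1 ]
[-0.21 -0.03 -0.12]
[-0.2  -0.03 -0.13]
[-0.19 -0.03 -0.15]
[-0.18 -0.03 -0.16]
[-0.16 -0.02 -0.18]
[-0.15 -0.02 -0.19]
[-0.13 -0.02 -0.2 ]
[-0.12 -0.02 -0.21]
[-0.1  -0.02 -0.22]
[-0.08 -0.01 -0.22]
[-0.06 -0.01 -0.2 ]
[-0.04 -0.01 -0.16]
```

>>> apply_moves --plan '[{"x": 0.94,"y": 0.05,"z": 0,"turn": 0,"claw": 0},{"x": 0.94,"y": 0.05,"z": 0,"turn": 0,"claw": 0},{"x": 0.94,"y": 0.05,"z": 0,"turn": 0,"claw": 0},{"x": 0.94,"y": 0.05,"z": 0,"turn": 0,"claw": 0},{"x": 0.94,"y": 0.05,"z": 0,"turn": 0,"claw": 0},{"x": 0,"y": 0,"z": 0,"turn": 0,"claw": 0},{"x": 0,"y": 0,"z": 0,"turn": 0,"claw": 0},{"x": 0,"y": 0,"z": 0,"turn": 0,"claw": 0}]'

```text
time_s: 31.8
position: [0.6677, 0.181, 0.2715]
tcp_rot: [[-0.988, -0.151, -0.001], [-0.151, 0.988, -0.0], [0.001, 0.0, -1.0]]
wrist_force: [-0.3, 0.7, -0.2]
grip_width: 0.0267
grip_force: 0.0
```

>>> apply_moves --plan '[{"x": 0,"y": 0,"z": -0.7,"turn": 0,"claw": 0},{"x": 0,"y": 0,"z": -0.9,"turn": 0,"claw": 0},{"x": 0,"y": 0,"z": -0.9,"turn": 0,"claw": 0},{"x": 0,"y": 0,"z": -0.8,"turn": 0,"claw": 0},{"x": 0,"y": 0,"z": -0.4,"turn": 0,"claw": 0},{"x": 0,"y": 0,"z": 0,"turn": 0,"claw": 0},{"x": 0,"y": 0,"z": 0,"turn": 0,"claw": 0},{"x": -0.3,"y": -0.05,"z": 0,"turn": 0,"claw": 0},{"x": -0.3,"y": -0.05,"z": 0,"turn": 0,"claw": 0},{"x": -0.3,"y": -0.05,"z": 0,"turn": 0,"claw": 0},{"x": 0,"y": 0,"z": 0,"turn": 0,"claw": 0}]'

```text
time_s: 32.9
position: [0.6416, 0.1762, 0.1633]
tcp_rot: [[-0.989, -0.151, 0.003], [-0.151, 0.989, 0.001], [-0.003, 0.0, -1.0]]
wrist_force: [0.0, -0.4, -0.3]
grip_width: 0.0008
grip_force: 0.0
```

>>> apply_moves --plan '[{"x": -0.22,"y": -0.03,"z": 0.06,"turn": 0,"claw": 0},{"x": -0.23,"y": -0.03,"z": 0.07,"turn": 0,"claw": 0},{"x": -0.23,"y": -0.04,"z": 0.05,"turn": 0,"claw": 0},{"x": -0.24,"y": -0.04,"z": 0.03,"turn": 0,"claw": 0},{"x": -0.24,"y": -0.04,"z": 0.01,"turn": 0,"claw": 0},{"x": -0.24,"y": -0.04,"z": -0.01,"turn": 0,"claw": 0}]'

```text
time_s: 33.5
position: [0.599, 0.1695, 0.1675]
tcp_rot: [[-0.989, -0.151, 0.0], [-0.151, 0.989, 0.0], [-0.0, 0.0, -1.0]]
wrist_force: [1.3, 1.2, 3.5]
grip_width: 0.0006
grip_force: 1.3
```

>>> apply_moves --plan '[{"x": -0.24,"y": -0.04,"z": -0.03,"turn": 0,"claw": 0},{"x": -0.23,"y": -0.04,"z": -0.05,"turn": 0,"claw": 0},{"x": -0.23,"y": -0.03,"z": -0.06,"turn": 0,"claw": 0},{"x": -0.22,"y": -0.03,"z": -0.08,"turn": 0,"claw": 0},{"x": -0.22,"y": -0.03,"z": -0.1,"turn": 0,"claw": 0},{"x": 0,"y": 0,"z": 0,"turn": 0,"claw": 0}]'

```text
time_s: 34.1
position: [0.5642, 0.1642, 0.1567]
tcp_rot: [[-0.989, -0.151, -0.002], [-0.151, 0.989, -0.001], [0.002, -0.0, -1.0]]
wrist_force: [-0.7, 0.6, 0.7]
grip_width: 0.0001
grip_force: 0.0
```

```bash
python3 -c "
from h import *
s=snap('scene','s2');cv2.imwrite('pics/s2c.png',cv2.resize(s['image'][150:350,240:460,::-1],None,fx=2.6,fy=2.6))
s=snap('top','t2');L=tos(s['P'])
"
```

```text
(no output)
```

View pics/s2c.png

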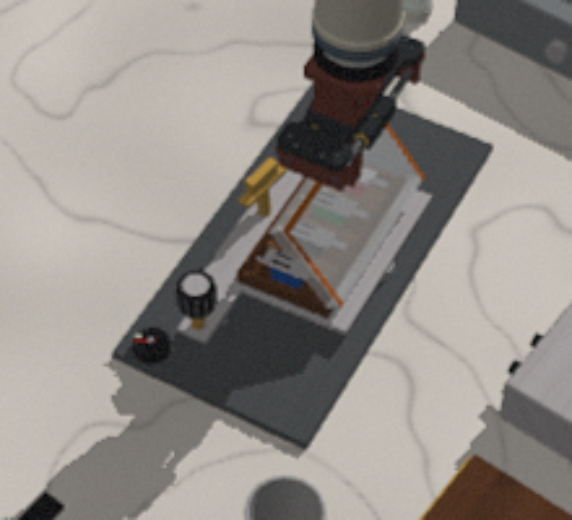

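The cover, at (330,210), is about half shut under the fingers; carry on the arc.

>>> apply_moves --plan '[{"x": -0.21,"y": -0.03,"z": -0.12,"turn": 0,"claw": 0},{"x": -0.2,"y": -0.03,"z": -0.13,"turn": 0,"claw": 0},{"x": -0.19,"y": -0.03,"z": -0.15,"turn": 0,"claw": 0},{"x": -0.18,"y": -0.03,"z": -0.16,"turn": 0,"claw": 0},{"x": -0.16,"y": -0.02,"z": -0.18,"turn": 0,"claw": 0},{"x": -0.15,"y": -0.02,"z": -0.19,"turn": 0,"claw": 0},{"x": -0.13,"y": -0.02,"z": -0.2,"turn": 0,"claw": 0}]'

```text
time_s: 34.9
position: [0.5283, 0.1589, 0.1233]
tcp_rot: [[-0.989, -0.151, -0.0], [-0.151, 0.989, -0.0], [0.0, -0.0, -1.0]]
wrist_force: [0.7, 0.2, 0.9]
grip_width: 0.0003
grip_force: 0.7
```

>>> apply_moves --plan '[{"x": -0.12,"y": -0.02,"z": -0.21,"turn": 0,"claw": 0},{"x": -0.1,"y": -0.02,"z": -0.22,"turn": 0,"claw": 0},{"x": -0.08,"y": -0.01,"z": -0.22,"turn": 0,"claw": 0},{"x": -0.06,"y": -0.01,"z": -0.2,"turn": 0,"claw": 0},{"x": 0,"y": 0,"z": 0,"turn": 0,"claw": 0}]'

```text
time_s: 35.4
position: [0.5172, 0.157, 0.0968]
tcp_rot: [[-0.989, -0.151, -0.002], [-0.151, 0.989, -0.001], [0.002, -0.0, -1.0]]
wrist_force: [0.5, 0.0, 0.2]
grip_width: 0.0007
grip_force: 0.0
```

>>> apply_moves --plan '[{"x": 0,"y": 0,"z": -0.1,"turn": 0,"claw": 0},{"x": 0,"y": 0,"z": -0.07,"turn": 0,"claw": 0},{"x": 0,"y": 0,"z": 0,"turn": 0,"claw": 0}]'

```text
time_s: 35.7
position: [0.5179, 0.1571, 0.0928]
tcp_rot: [[-0.989, -0.151, -0.0], [-0.151, 0.989, -0.0], [0.001, -0.0, -1.0]]
wrist_force: [-0.0, -0.0, 0.3]
grip_width: 0.0005
grip_force: 0.0
```

>>> apply_moves --plan '[{"x": 0,"y": 0,"z": -0.05,"turn": 0,"claw": 0},{"x": 0,"y": 0,"z": 0,"turn": 0,"claw": 0}]'

```text
time_s: 35.9
position: [0.518, 0.1572, 0.0916]
tcp_rot: [[-0.989, -0.151, -0.0], [-0.151, 0.989, -0.0], [0.0, -0.0, -1.0]]
wrist_force: [-0.8, 0.1, -0.5]
grip_width: 0.0006
grip_force: 0.4
```

>>> apply_moves --plan '[{"x": 0,"y": 0,"z": -0.04,"turn": 0,"claw": 0},{"x": 0,"y": 0,"z": 0,"turn": 0,"claw": 0}]'

```text
time_s: 36.1
position: [0.518, 0.1572, 0.0904]
tcp_rot: [[-0.989, -0.151, -0.0], [-0.151, 0.989, -0.0], [0.0, -0.0, -1.0]]
wrist_force: [-0.8, -0.3, 1.6]
grip_width: 0.0006
grip_force: 0.7
```

>>> apply_moves --plan '[{"x": 0,"y": 0,"z": -0.04,"turn": 0,"claw": 0},{"x": 0,"y": 0,"z": 0,"turn": 0,"claw": 0}]'

```text
time_s: 36.3
position: [0.518, 0.1572, 0.0897]
tcp_rot: [[-0.989, -0.151, 0.0], [-0.151, 0.989, 0.0], [-0.0, -0.0, -1.0]]
wrist_force: [-1.9, -1.2, 3.8]
grip_width: 0.0007
grip_force: 1.9
```

>>> apply_moves --plan '[{"x": 0,"y": 0,"z": -0.04,"turn": 0,"claw": 0},{"x": 0,"y": 0,"z": 0,"turn": 0,"claw": 0}]'

```text
time_s: 36.5
position: [0.5181, 0.1572, 0.0895]
tcp_rot: [[-0.989, -0.151, 0.001], [-0.151, 0.989, 0.0], [-0.001, 0.0, -1.0]]
wrist_force: [-5.0, -0.7, 8.2]
grip_width: 0.0004
grip_force: 4.7
```

>>> apply_moves --plan '[{"x": 0,"y": 0,"z": 0.5,"turn": 0,"claw": 0},{"x": 0,"y": 0,"z": 1,"turn": 0,"claw": 0.5},{"x": 0.1,"y": 0,"z": 1,"turn": 0,"claw": 0.5},{"x": 0.1,"y": 0,"z": 1,"turn": 0,"claw": 0.5},{"x": 0.1,"y": 0,"z": 1,"turn": 0,"claw": 0.5},{"x": 0,"y": 0,"z": 1,"turn": 0,"claw": 0.5},{"x": 0,"y": 0,"z": 0,"turn": 0,"claw": 0.5},{"x": 0,"y": 0,"z": 0,"turn": 0,"claw": 0.5}]'

```text
time_s: 37.3
position: [0.5274, 0.1573, 0.2537]
tcp_rot: [[-0.989, -0.151, 0.002], [-0.151, 0.989, 0.0], [-0.002, 0.0, -1.0]]
wrist_force: [0.3, 0.7, 0.1]
grip_width: 0.0437
grip_force: 0.0
```

```bash
python3 -c "
from h import *
s=snap('wrist','w8');L=tos(s['P']);st=ctrl.read_state();print(st['time_s'],st['position'])
m=(abs(L[...,1])<.09)&(L[...,2]>.058)&(L[...,0]>-.05)&(L[...,0]<.045)&(L[...,2]<.12);w=L[m];print(len(w))
A=np.c_[w[:,:2],np.ones(len(w))];print(np.linalg.lstsq(A,w[:,2],rcond=None)[0],w.min(0),w.max(0))
im=s['image'].astype(int);m=(im[...,0]>150)&(im[...,2]<100)&(im[...,1]>110)&(abs(L[...,0]+.075)<.03)&(abs(L[...,1])<.05)&(L[...,2]>.087);t=L[m];print(len(t),t.mean(0),t.max(0),cv2.minAreaRect(t[:,:2].astype(np.float32)))
cv2.imwrite('pics/w8c.png',s['image'][0:370,:,::-1])"
```

```text
37.35 [0.52695458 0.15716135 0.25218287]
25130
[0.05137051 0.00996597 0.06855962] [-0.04999936 -0.08999942  0.06348808] [0.0449975  0.08999732 0.07383825]
969 [-0.07366331  0.00061263  0.09558004] [-0.04506202  0.02170095  0.33254724] ((-0.07036128640174866, 0.00553160160779953), (0.05415930598974228, 0.025616513565182686), 57.37500762939453)
```

View pics/w8c.png

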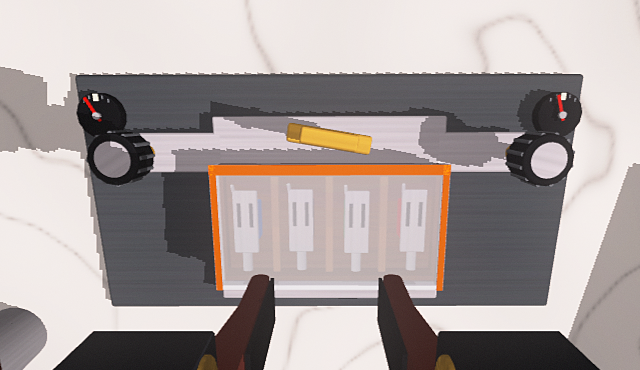

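Cover shut, orange edges at (330,170); four headshells visible under it; brass bar at (329,138) clear. Now turn the gripper over the fin.

>>> apply_moves --newtons 10 --plan '[{"x": -0.15,"y": -0.02,"z": -0.15,"turn": -0.046,"claw": 0.4},{"x": -0.15,"y": -0.02,"z": -0.15,"turn": -0.046,"claw": 0.4},{"x": -0.15,"y": -0.02,"z": -0.15,"turn": -0.046,"claw": 0.4},{"x": -0.15,"y": -0.02,"z": -0.15,"turn": -0.046,"claw": 0.4},{"x": -0.15,"y": -0.02,"z": -0.15,"turn": -0.046,"claw": 0.4},{"x": -0.15,"y": -0.02,"z": -0.15,"turn": -0.046,"claw": 0.4},{"x": -0.15,"y": -0.02,"z": -0.15,"turn": -0.046,"claw": 0.4},{"x": -0.15,"y": -0.02,"z": -0.15,"turn": -0.046,"claw": 0.4},{"x": -0.15,"y": -0.02,"z": -0.15,"turn": -0.046,"claw": 0.4},{"x": -0.15,"y": -0.02,"z": -0.15,"turn": -0.046,"claw": 0.4},{"x": -0.15,"y": -0.02,"z": -0.15,"turn": -0.046,"claw": 0.4},{"x": -0.2,"y": 0,"z": -0.15,"turn": -0.046,"claw": 0.4}]'

```text
time_s: 38.55
position: [0.4706, 0.1503, 0.1965]
tcp_rot: [[0.018, 1.0, -0.003], [1.0, -0.018, -0.001], [-0.001, -0.003, -1.0]]
wrist_force: [1.0, 0.9, -0.1]
grip_width: 0.0352
grip_force: 0.0
```

>>> apply_moves --plan '[{"x": 0,"y": 0,"z": -0.7,"turn": 0,"claw": 0.4},{"x": 0,"y": 0,"z": -0.8,"turn": 0,"claw": 0.4},{"x": 0,"y": 0,"z": -0.6,"turn": 0,"claw": 0.4},{"x": 0,"y": 0,"z": 0,"turn": 0,"claw": 0.4},{"x": 0,"y": 0,"z": 0,"turn": 0,"claw": 0.4},{"x": 0,"y": 0,"z": 0,"turn": 0,"claw": 0.4}]'

```text
time_s: 39.15
position: [0.4718, 0.1507, 0.1368]
tcp_rot: [[0.012, 1.0, 0.001], [1.0, -0.012, 0.0], [0.0, 0.001, -1.0]]
wrist_force: [0.4, 0.1, -0.9]
grip_width: 0.035
grip_force: 0.0
```

>>> apply_moves --newtons 10 --plan '[{"x": 0,"y": 0,"z": -0.6,"turn": 0,"claw": 0.4},{"x": 0,"y": 0,"z": -0.47,"turn": 0,"claw": 0.4},{"x": 0,"y": 0,"z": 0,"turn": 0,"claw": 0.4},{"x": 0,"y": 0,"z": 0,"turn": 0,"claw": 0.4},{"x": 0,"y": 0,"z": 0,"turn": 0,"claw": 0.05},{"x": 0,"y": 0,"z": 0,"turn": 0,"claw": 0.05},{"x": 0,"y": 0,"z": 0,"turn": 0,"claw": 0.05},{"x": 0,"y": 0,"z": 0,"turn": 0,"claw": 0.05},{"x": 0,"y": 0,"z": 0,"turn": 0,"claw": 0.05}]'

```text
time_s: 40.05
position: [0.4705, 0.1507, 0.1045]
tcp_rot: [[0.012, 1.0, -0.002], [1.0, -0.012, 0.0], [0.0, -0.002, -1.0]]
wrist_force: [-5.8, -0.0, 3.9]
grip_width: 0.012
grip_force: 10.0
```

>>> apply_moves --plan '[{"x": -0.04,"y": 0,"z": 0,"turn": -0.03,"claw": 0.05},{"x": 0,"y": 0,"z": 0,"turn": -0.04,"claw": 0.05},{"x": 0,"y": 0,"z": 0,"turn": -0.042,"claw": 0.05},{"x": 0,"y": 0,"z": 0,"turn": -0.042,"claw": 0.05},{"x": 0,"y": 0,"z": 0,"turn": -0.042,"claw": 0.05},{"x": 0,"y": 0,"z": 0,"turn": -0.042,"claw": 0.05}]'

```text
time_s: 40.65
position: [0.4704, 0.1507, 0.1045]
tcp_rot: [[0.693, 0.721, 0.001], [0.721, -0.693, 0.0], [0.001, 0.0, -1.0]]
wrist_force: [-1.0, -0.7, 1.2]
grip_width: 0.0119
grip_force: 10.0
```

>>> apply_moves --plan '[{"x": 0,"y": 0,"z": 0,"turn": -0.042,"claw": 0.05},{"x": 0,"y": 0,"z": 0,"turn": -0.042,"claw": 0.05},{"x": 0,"y": 0,"z": 0,"turn": -0.042,"claw": 0.05},{"x": 0,"y": 0,"z": 0,"turn": -0.042,"claw": 0.05},{"x": 0,"y": 0,"z": 0,"turn": -0.042,"claw": 0.05},{"x": 0,"y": 0,"z": 0,"turn": 0,"claw": 0.05},{"x": 0,"y": 0,"z": 0,"turn": 0,"claw": 0.05}]'

```text
time_s: 41.35
position: [0.4704, 0.1507, 0.1045]
tcp_rot: [[0.988, 0.154, 0.001], [0.154, -0.988, 0.0], [0.001, -0.0, -1.0]]
wrist_force: [-1.2, -0.5, 2.9]
grip_width: 0.0119
grip_force: 10.0
```

>>> apply_moves --plan '[{"x": 0,"y": 0,"z": 0,"turn": 0,"claw": 0.4},{"x": 0,"y": 0,"z": 0,"turn": 0,"claw": 0.4},{"x": 0,"y": 0,"z": 0,"turn": 0,"claw": 0.4},{"x": 0,"y": 0,"z": 0.5,"turn": 0,"claw": 0.4},{"x": 0,"y": 0,"z": 1,"turn": 0,"claw": 0.4},{"x": 0,"y": 0,"z": 1,"turn": 0,"claw": 0.4},{"x": 0.2,"y": 0,"z": 1,"turn": 0.046,"claw": 0.4},{"x": 0.2,"y": 0,"z": 0.5,"turn": 0.046,"claw": 0.4},{"x": 0.2,"y": 0,"z": 0,"turn": 0.046,"claw": 0.4},{"x": 0.2,"y": 0,"z": 0,"turn": 0.046,"claw": 0.4},{"x": 0.2,"y": 0,"z": 0,"turn": 0.046,"claw": 0.6},{"x": 0.2,"y": 0,"z": 0,"turn": 0.046,"claw": 0.6}]'

```text
time_s: 42.55
position: [0.5067, 0.1506, 0.2253]
tcp_rot: [[0.519, 0.855, 0.001], [0.855, -0.519, 0.0], [0.001, 0.001, -1.0]]
wrist_force: [-0.6, -0.2, -0.3]
grip_width: 0.0477
grip_force: 0.0
```

>>> apply_moves --plan '[{"x": 0,"y": 0,"z": 0,"turn": 0.046,"claw": 0.6},{"x": 0,"y": 0,"z": 0,"turn": 0.046,"claw": 0.6},{"x": 0,"y": 0,"z": 0,"turn": 0.046,"claw": 0.6},{"x": 0,"y": 0,"z": 0,"turn": 0.046,"claw": 0.6},{"x": 0,"y": 0,"z": 0,"turn": 0.046,"claw": 0.6},{"x": 0,"y": 0,"z": 0,"turn": 0.046,"claw": 0.6},{"x": 0,"y": 0,"z": 0,"turn": 0.046,"claw": 0.6},{"x": 0,"y": 0,"z": 0,"turn": 0.046,"claw": 0.6},{"x": 0,"y": 0,"z": 0,"turn": 0.046,"claw": 0.6},{"x": 0,"y": 0,"z": 0,"turn": 0.046,"claw": 0.6},{"x": 0,"y": 0,"z": 0,"turn": 0.046,"claw": 0.6},{"x": 0,"y": 0,"z": 0,"turn": 0.046,"claw": 0.6}]'

```text
time_s: 43.75
position: [0.5064, 0.1506, 0.2252]
tcp_rot: [[-0.928, 0.373, 0.001], [0.373, 0.928, 0.0], [-0.001, 0.001, -1.0]]
wrist_force: [-0.2, -0.1, 0.1]
grip_width: 0.0526
grip_force: 0.0
```

>>> apply_moves --plan '[{"x": 0,"y": 0,"z": 0,"turn": 0.046,"claw": 0.6},{"x": 0,"y": 0,"z": 0,"turn": 0.046,"claw": 0.6},{"x": 0,"y": 0,"z": 0,"turn": 0.046,"claw": 0.6},{"x": 0,"y": 0,"z": 0,"turn": 0.035,"claw": 0.6},{"x": 0,"y": 0,"z": 0,"turn": 0,"claw": 0.6},{"x": 0,"y": 0,"z": 0,"turn": 0,"claw": 0.6},{"x": 0,"y": 0,"z": 0,"turn": 0,"claw": 0.6}]'

```text
time_s: 44.45
position: [0.5063, 0.1506, 0.2244]
tcp_rot: [[-0.988, -0.152, 0.0], [-0.152, 0.988, 0.0], [-0.0, 0.0, -1.0]]
wrist_force: [0.3, -0.1, -0.1]
grip_width: 0.0525
grip_force: 0.0
```

```bash
cat > n.py <<'E'
from h import *
import sys
name=sys.argv[1]
s=snap('wrist',name);st=ctrl.read_state();print(st['time_s'],st['position'],st['tcp_rot'][0].round(3),st['q'].round(0))
c=[]
for side,y in(('left',.197),('right',-.197)):
    w=np.append(O+RS@[-.091+.001,y+.001],.03)
    a,b=px(s,w);a,b=int(a),int(b)
    cr=s['image'][max(b-28,0):b+28,max(a-28,0):a+28,::-1]
    c.append(cv2.resize(cr,(360,360),interpolation=cv2.INTER_CUBIC))
    im=s['image'].astype(int);L=tos(s['P']);v,u=np.mgrid[:480,:640];near=np.hypot(u-a,v-b)<26
    red=near&(im[...,0]>120)&(im[...,1]<90)&(im[...,2]<90);wh=near&(im.min(-1)>170)
    R=L[red][:,:2];W=L[wh][:,:2];z=np.nanmedian(L[red][:,2])
    # needle direction: pivot = gauge centre; farthest end of red toward near side
    m=np.nanmean(R,0);R=R[~np.isnan(R[:,0])];q=cv2.fitLine(R.astype(np.float32),cv2.DIST_L2,0,.001,.001).ravel();d=q[:2]*(-1 if q[0]>0 else 1)
    ang=np.degrees(np.arctan2(d[1],-d[0]));print(side,'px',a,b,'nred',len(R),'needle mean',m.round(4),'z',z.round(4),'len',np.ptp((R-m)@d).round(4),'angle cw+',ang.round(1),'white',np.nanmean(W,0).round(4) if len(W) else 0,len(W))
cv2.imwrite(f'pics/{name}g.png',np.hstack([c[1],c[0]]))
E
python3 n.py w9
python3 -c "
from h import *
s=dict(np.load('pics/w9.npz'));L=tos(s['P']);im=s['im'].astype(int)
m=(im[...,0]>150)&(im[...,2]<100)&(im[...,1]>110)&(abs(L[...,0]+.075)<.03)&(abs(L[...,1])<.05)&(L[...,2]>.087)&(L[...,2]<.105);t=L[m];print(len(t),t.mean(0),cv2.minAreaRect(t[:,:2].astype(np.float32)))
g=cv2.imread('pics/w9g.png');k=cv2.imread('pics/w9.png')[0:230,:];k=cv2.resize(k,(720,259));cv2.imwrite('pics/w9v.png',np.vstack([g,k])[:600])"
```

```text
44.5 [0.50631616 0.15058228 0.22421921] [-0.988 -0.152  0.   ] [ 13.  -6.  84.   0. 102. -86.]
left px 583 144 nred 80 needle mean [-0.0982  0.1953] z 0.0273 len 0.022 angle cw+ -20.0 white [-0.0871  0.2246] 355
right px 83 143 nred 66 needle mean [-0.0958 -0.2   ] z 0.0272 len 0.0216 angle cw+ -29.8 white [-0.1037 -0.196 ] 38
1083 [-0.07436675  0.00031837  0.09238815] ((-0.073810875415802, 0.0004978962242603302), (0.04137231409549713, 0.011131995357573032), 0.13552191853523254)
```

View pics/w9v.png

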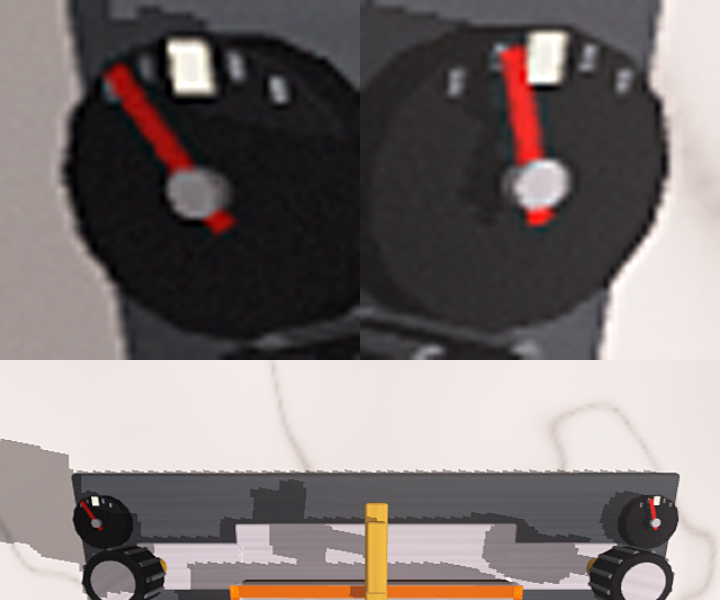

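Turnbutton lies square over the cover edge (bar at (376,550)); both needles lie left of the white marks: right about −30°, left about −15 to −20°. So right knob needs ~120° clockwise, left ~67°.

>>> apply_moves --newtons 30 --plan '[{"x": 0.02,"y": -0.84,"z": 0,"turn": 0.025,"claw": 0.7},{"x": 0.02,"y": -0.84,"z": 0,"turn": 0.025,"claw": 0.7},{"x": 0.02,"y": -0.84,"z": 0,"turn": 0.025,"claw": 0.7},{"x": 0.02,"y": -0.85,"z": 0,"turn": 0.025,"claw": 0.7},{"x": 0.01,"y": -0.85,"z": 0,"turn": 0.025,"claw": 0.7},{"x": 0,"y": -0.85,"z": 0,"turn": 0.025,"claw": 0.7},{"x": 0,"y": 0,"z": -0.9,"turn": 0,"claw": 0.7},{"x": 0,"y": 0,"z": -0.9,"turn": 0,"claw": 0.7},{"x": 0,"y": 0,"z": -0.9,"turn": 0,"claw": 0.7},{"x": 0,"y": 0,"z": 0,"turn": 0,"claw": 0.7},{"x": 0,"y": 0,"z": 0,"turn": 0,"claw": 0.7},{"x": 0,"y": 0,"z": 0,"turn": 0,"claw": 0.7}]'

```text
time_s: 45.7
position: [0.5098, -0.0015, 0.145]
tcp_rot: [[-0.811, -0.585, 0.003], [-0.585, 0.811, -0.0], [-0.002, -0.002, -1.0]]
wrist_force: [-0.7, -0.0, 1.2]
grip_width: 0.0614
grip_force: 0.0
```

>>> apply_moves --newtons 30 --plan '[{"x": -0.02,"y": 0,"z": -0.7,"turn": 0,"claw": 0.7},{"x": 0,"y": 0,"z": -0.6,"turn": 0,"claw": 0.7},{"x": 0,"y": 0,"z": -0.3,"turn": 0,"claw": 0.7},{"x": 0,"y": 0,"z": 0,"turn": 0,"claw": 0.7},{"x": 0,"y": 0,"z": 0,"turn": 0,"claw": 0.3},{"x": 0,"y": 0,"z": 0,"turn": 0,"claw": 0.3},{"x": 0,"y": 0,"z": 0,"turn": 0,"claw": 0.3},{"x": 0,"y": 0,"z": 0,"turn": 0,"claw": 0.3},{"x": 0,"y": 0,"z": 0,"turn": 0,"claw": 0.3}]'

```text
time_s: 46.6
position: [0.5088, -0.0015, 0.0959]
tcp_rot: [[-0.811, -0.586, 0.002], [-0.586, 0.811, -0.0], [-0.001, -0.001, -1.0]]
wrist_force: [-0.2, 0.4, 3.9]
grip_width: 0.0371
grip_force: 30.0
```

>>> apply_moves --plan '[{"x": 0,"y": 0,"z": 0,"turn": -0.041,"claw": 0.3},{"x": 0,"y": 0,"z": 0,"turn": -0.041,"claw": 0.3},{"x": 0,"y": 0,"z": 0,"turn": -0.041,"claw": 0.3},{"x": 0,"y": 0,"z": 0,"turn": -0.041,"claw": 0.3},{"x": 0,"y": 0,"z": 0,"turn": -0.041,"claw": 0.3},{"x": 0,"y": 0,"z": 0,"turn": -0.041,"claw": 0.3},{"x": 0,"y": 0,"z": 0,"turn": -0.041,"claw": 0.3},{"x": 0,"y": 0,"z": 0,"turn": -0.041,"claw": 0.3}]'

```text
time_s: 47.4
position: [0.509, -0.0018, 0.0959]
tcp_rot: [[-0.917, 0.399, 0.002], [0.399, 0.917, -0.0], [-0.002, 0.0, -1.0]]
wrist_force: [-0.2, -2.4, 3.0]
grip_width: 0.0376
grip_force: 29.9
```

>>> apply_moves --plan '[{"x": 0,"y": 0,"z": 0,"turn": -0.041,"claw": 0.3},{"x": 0,"y": 0,"z": 0,"turn": -0.041,"claw": 0.3},{"x": 0,"y": 0,"z": 0,"turn": -0.041,"claw": 0.3},{"x": 0,"y": 0,"z": 0,"turn": -0.041,"claw": 0.3},{"x": 0,"y": 0,"z": 0,"turn": -0.041,"claw": 0.3},{"x": 0,"y": 0,"z": 0,"turn": -0.041,"claw": 0.3},{"x": 0,"y": 0,"z": 0,"turn": -0.041,"claw": 0.3},{"x": 0,"y": 0,"z": 0,"turn": -0.041,"claw": 0.3},{"x": 0,"y": 0,"z": 0,"turn": 0,"claw": 0.3},{"x": 0,"y": 0,"z": 0,"turn": 0,"claw": 0.3}]'

```text
time_s: 48.4
position: [0.5088, -0.0024, 0.0956]
tcp_rot: [[-0.138, 0.99, 0.001], [0.99, 0.138, -0.002], [-0.002, 0.001, -1.0]]
wrist_force: [-1.1, -5.1, 3.5]
grip_width: 0.0373
grip_force: 30.0
```

>>> apply_moves --plan '[{"x": 0,"y": 0,"z": 0,"turn": 0,"claw": 0.7},{"x": 0,"y": 0,"z": 0,"turn": 0,"claw": 0.7},{"x": 0,"y": 0,"z": 0,"turn": 0,"claw": 0.7},{"x": 0,"y": 0,"z": 0.5,"turn": 0,"claw": 0.7},{"x": 0,"y": 0,"z": 1,"turn": 0,"claw": 0.7},{"x": 0,"y": 0,"z": 0.6,"turn": 0,"claw": 0.7},{"x": -0.11,"y": 0.74,"z": 0.2,"turn": 0.046,"claw": 0.7},{"x": -0.11,"y": 0.74,"z": 0,"turn": 0.046,"claw": 0.7},{"x": -0.11,"y": 0.74,"z": 0,"turn": 0.046,"claw": 0.7},{"x": -0.11,"y": 0.74,"z": 0,"turn": 0.046,"claw": 0.7},{"x": -0.11,"y": 0.74,"z": 0,"turn": 0.046,"claw": 0.7},{"x": -0.11,"y": 0.74,"z": 0,"turn": 0.046,"claw": 0.7}]'

```text
time_s: 49.6
position: [0.4885, 0.1328, 0.1653]
tcp_rot: [[-0.847, 0.532, 0.001], [0.532, 0.847, 0.001], [-0.001, 0.001, -1.0]]
wrist_force: [0.0, 0.0, 0.2]
grip_width: 0.0612
grip_force: 0.0
```

>>> apply_moves --plan '[{"x": -0.11,"y": 0.74,"z": 0,"turn": 0.046,"claw": 0.7},{"x": -0.11,"y": 0.74,"z": 0,"turn": 0.046,"claw": 0.7},{"x": -0.11,"y": 0.74,"z": 0,"turn": 0.046,"claw": 0.7},{"x": -0.11,"y": 0.74,"z": 0,"turn": 0.046,"claw": 0.7},{"x": -0.11,"y": 0.74,"z": 0,"turn": 0.046,"claw": 0.7},{"x": -0.11,"y": 0.74,"z": 0,"turn": 0.046,"claw": 0.7},{"x": -0.11,"y": 0.74,"z": 0,"turn": 0.046,"claw": 0.7},{"x": -0.11,"y": 0.72,"z": 0,"turn": 0.046,"claw": 0.7},{"x": 0,"y": 0,"z": 0,"turn": 0,"claw": 0.7},{"x": 0,"y": 0,"z": 0,"turn": 0,"claw": 0.7},{"x": 0,"y": 0,"z": 0,"turn": 0,"claw": 0.7}]'

```text
time_s: 50.7
position: [0.4624, 0.308, 0.1644]
tcp_rot: [[-0.833, -0.553, 0.0], [-0.553, 0.833, -0.0], [-0.0, -0.0, -1.0]]
wrist_force: [0.2, -0.6, -0.9]
grip_width: 0.0617
grip_force: 0.0
```

>>> apply_moves --newtons 30 --plan '[{"x": 0,"y": 0.02,"z": -0.7,"turn": 0,"claw": 0.7},{"x": 0,"y": 0,"z": -0.7,"turn": 0,"claw": 0.7},{"x": 0,"y": 0,"z": -0.6,"turn": 0,"claw": 0.7},{"x": 0,"y": 0,"z": -0.3,"turn": 0,"claw": 0.7},{"x": 0,"y": 0,"z": 0,"turn": 0,"claw": 0.7},{"x": 0,"y": 0,"z": 0,"turn": 0,"claw": 0.3},{"x": 0,"y": 0,"z": 0,"turn": 0,"claw": 0.3},{"x": 0,"y": 0,"z": 0,"turn": 0,"claw": 0.3},{"x": 0,"y": 0,"z": 0,"turn": 0,"claw": 0.3},{"x": 0,"y": 0,"z": 0,"turn": 0,"claw": 0.3}]'

```text
time_s: 51.7
position: [0.4622, 0.3103, 0.0961]
tcp_rot: [[-0.832, -0.555, 0.001], [-0.555, 0.832, 0.002], [-0.002, 0.001, -1.0]]
wrist_force: [-1.9, 4.0, 4.9]
grip_width: 0.0369
grip_force: 30.0
```

>>> apply_moves --plan '[{"x": 0,"y": 0,"z": 0,"turn": -0.041,"claw": 0.3},{"x": 0,"y": 0,"z": 0,"turn": -0.041,"claw": 0.3},{"x": 0,"y": 0,"z": 0,"turn": -0.041,"claw": 0.3},{"x": 0,"y": 0,"z": 0,"turn": -0.041,"claw": 0.3},{"x": 0,"y": 0,"z": 0,"turn": -0.041,"claw": 0.3},{"x": 0,"y": 0,"z": 0,"turn": -0.041,"claw": 0.3},{"x": 0,"y": 0,"z": 0,"turn": -0.041,"claw": 0.3},{"x": 0,"y": 0,"z": 0,"turn": -0.041,"claw": 0.3},{"x": 0,"y": 0,"z": 0,"turn": -0.041,"claw": 0.3},{"x": 0,"y": 0,"z": 0,"turn": 0,"claw": 0.3},{"x": 0,"y": 0,"z": 0,"turn": 0,"claw": 0.3}]'

```text
time_s: 52.8
position: [0.4622, 0.3092, 0.0961]
tcp_rot: [[-0.841, 0.541, 0.001], [0.541, 0.841, -0.0], [-0.001, 0.0, -1.0]]
wrist_force: [-2.9, -0.3, 5.7]
grip_width: 0.0373
grip_force: 30.0
```

>>> apply_moves --plan '[{"x": 0,"y": 0,"z": 0,"turn": 0,"claw": 0.7},{"x": 0,"y": 0,"z": 0,"turn": 0,"claw": 0.7},{"x": 0,"y": 0,"z": 0,"turn": 0,"claw": 0.7},{"x": 0,"y": 0,"z": 0.5,"turn": 0,"claw": 0.7},{"x": 0,"y": 0,"z": 1,"turn": 0,"claw": 0.7},{"x": 0,"y": 0,"z": 0.8,"turn": 0,"claw": 0.7},{"x": 0.25,"y": -0.85,"z": 0.5,"turn": 0.038,"claw": 0.7},{"x": 0.25,"y": -0.85,"z": 0.5,"turn": 0.038,"claw": 0.7},{"x": 0.25,"y": -0.85,"z": 0.5,"turn": 0.038,"claw": 0.7},{"x": 0.25,"y": -0.9,"z": 0.5,"turn": 0.038,"claw": 0.7},{"x": 0.25,"y": -0.9,"z": 0,"turn": 0.038,"claw": 0.7},{"x": 0.2,"y": -0.9,"z": 0,"turn": 0.038,"claw": 0.7}]'

```text
time_s: 54.0
position: [0.5063, 0.1507, 0.226]
tcp_rot: [[-0.989, -0.149, 0.003], [-0.149, 0.989, 0.0], [-0.003, 0.0, -1.0]]
wrist_force: [0.7, 0.2, 0.0]
grip_width: 0.0619
grip_force: 0.0
```

>>> apply_moves --plan '[{"x": 0,"y": 0,"z": 0,"turn": 0,"claw": 0.7},{"x": 0,"y": 0,"z": 0,"turn": 0,"claw": 0.7},{"x": 0,"y": 0,"z": 0,"turn": 0,"claw": 0.7}]'

```text
time_s: 54.3
position: [0.5055, 0.1525, 0.2244]
tcp_rot: [[-0.99, -0.144, 0.0], [-0.144, 0.99, 0.0], [-0.0, 0.0, -1.0]]
wrist_force: [-0.6, 0.6, 0.1]
grip_width: 0.0612
grip_force: 0.0
```

```bash
python3 n.py w10
cat > c.py <<'E'
from h import *
import sys
s=dict(np.load(f'pics/{sys.argv[1]}.npz'));L=tos(s['P'])
m=(abs(L[...,1])<.085)&(L[...,2]>.055)&(L[...,0]>-.04)&(L[...,0]<.045)&(L[...,2]<.085)
w=L[m];A=np.c_[w[:,:2],np.ones(len(w))]
c,*_=np.linalg.lstsq(A,w[:,2],rcond=None);r=w[:,2]-A@c;k=abs(r)<.0015;c,*_=np.linalg.lstsq(A[k],w[k,2],rcond=None)
l=(-c[0]*125+c[1]*158)/196;r=(-c[0]*125-c[1]*158)/196
print('cover plane',c,k.sum(),'corners',l,r,'needles deg',np.degrees([12*l,12*r]).round(1))
E
python3 c.py w10; python3 c.py w9; python3 c.py w8
python3 -c "
import cv2,numpy as np
g=cv2.imread('pics/w10g.png');k=cv2.imread('pics/w10.png')[0:230,:];k=cv2.resize(k,(720,259));cv2.imwrite('pics/w10v.png',np.vstack([g,k])[:600])"
```

```text
54.35 [0.50548897 0.15265657 0.22420334] [-0.99  -0.144  0.   ] [ 13.  -6.  84.   0. 102. -85.]
left px 580 142 nred 82 needle mean [-0.0982  0.1981] z 0.027 len 0.0217 angle cw+ -2.9 white [-0.086   0.2268] 316
right px 80 146 nred 63 needle mean [-0.0965 -0.1962] z 0.0273 len 0.021 angle cw+ -2.2 white [-0.1039 -0.1949] 20
cover plane [ 0.00403664 -0.00103574  0.07182644] 19825 corners -0.0034093255113055317 -0.0017394548273553863 needles deg [-2.3 -1.2]
cover plane [0.05443914 0.01006998 0.06850951] 19797 corners -0.02660120416756405 -0.04283647557547289 needles deg [-18.3 -29.5]
cover plane [0.0540688  0.01004928 0.06851966] 20153 corners -0.026381703322046916 -0.04258359739535766 needles deg [-18.1 -29.3]
```

View pics/w10v.png

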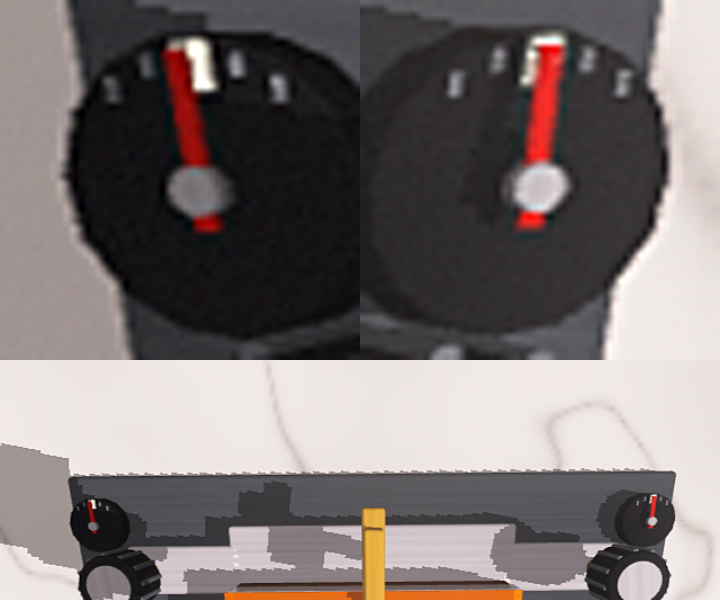

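Both needles now lie on their marks (−2 to −3°, i.e. about 0.2° of tilt, confirmed by the cover plane); turnbutton square at (373,555), arm clear. Handing in.

```bash
python3 -c "
from bench import ctrl
print(ctrl.sign_off())"
```

```text
the job is handed in; nothing more can be done
None
```

I handed the job in at about 54 s: all four headshells lie flat in their own bays, the cover is shut, the turnbutton is square across its near edge, and the platform is level to about 0.2–0.3° with both needles within 3° of their marks.

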